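Tip the post caps out of the flap-front caddy into the order crate

ROBOT

A 6-joint arm with a two-finger parallel gripper is mounted at the origin on the work surface. World frame = base frame: x ahead of the robot, y to its left, z up, the work surface at z = 0. Lengths are in m, angles in rad, forces in N, time in s.
With the tool pointing down it reaches from about 0.35 to 0.775 m from the base axis. Payload 5.5 kg.
Tool frame: the origin (TCP) lies at the very end of the fingers, on their centre line; the grasp point (between the pads) lies 19 mm behind it (env.grip_depth is the distance from the TCP to the grasp point, in m); z points along the fingers, y is the direction in which the jaws open and shut (so a half turn about z gives the same grasp; the last joint's range is limited). The gripper opens to 85 mm and grips with 20 to 120 N. Pads are 22 mm wide; open, the fingers measure 114 mm over their backs; the gripper's body (76 mm by 85 mm) begins 54 mm behind the grasp point. The pads swing forward as they close: fully open they stand 13 mm farther back than shut.
Start: joints at [-1.333, 0.313, 0.046, 1.304, 0, 1.431], TCP at [0.212, -0.534, 0.231] pointing down, gripper open.
Joint ranges: [-2.76, 2.76], [-0.86, 1.69], [-1.03, 1.26], [-2.2, 2.34], [-1.47, 1.5], [-3.14, 3.14]. Speed limits (rad/s): [2.57, 2.57, 3.14, 3.14, 3.14, 3.14].

INTERFACE

Orientations are given as a unit quaternion [w, x, y, z].
In Python, from workcell import env gives the robot as it stands.
- The arm moves only by the tool step_arm, never from a script. Its argument "series" is a list of rows, each a list of 3 entries, a list of its own where there are three numbers: the shift along the world's x, y, z in cm, then the turn about the world's z in rad, then the closure in counts, from 0 (fully open) to 255 (shut). A call has 1 to 5 rows; each row is the pose to reach, as a shift and turn from the pose measured when the call began; what a row does not reach only later rows make up. A row lasts 1/8 s, in which the tool goes at most 62.5 mm and 10.7 degrees, less where a joint would pass 70% of its speed; a pose out of reach is approached as far as the arm can. A call with a gripper value outside its range is refused whole. The fingers move at their own pace and stop on an object; "newtons" is the grip in N (left out, the last holds). Time passes only in rows, so rows that repeat a pose let the fingers close. It gives the time, the measured TCP pose, the force and the opening at its end, in the units of the state.
- env.get_state(): the state, without advancing time (a new reading comes with each control period).
- env.read_camera(name): name is "scene" or "top"; returns a dict with "frame" (420x560x3 uint8, red, green, blue), "vertical_fov" (degrees; the focal length in pixels is half the picture's height over the tangent of half this angle, whatever the lens; pixels are square), "cx", "cy" (the principal point, pixels), "camera_from_world" (4x4, takes a point from world to camera coordinates). Camera axes: x right, y down, z forward; pixel columns grow to the right and rows downward; lengths in m; the calibration is good to about 2 mm. A picture is of the moment at which its call begins. There is no depth.
- env.hand_in(): hands the job in, once; it reports no verdict.
The state is a dict: "clock": time; "joint_pos": joint angles; "qvel": joint speeds; "tau": joint torques, N m; "tcp_pos": TCP position; "orientation": TCP orientation; "wrist_force": force on the tool from outside, world axes, zero at the start; "ft_torque": the same for the moment, N m; "finger_gap": finger opening in m.
Only numpy, scipy, OpenCV 4.12 (cv2) and the standard library are available. Lean on these libraries where they do the work, as an engineer would, in place of code of your own. Each camera call takes 0.05 s, during which the arm holds its last target.

TASK

Pick up the stock caddy with the red grip by its grip bar and, holding it about level, lay its pouring lip lightly on the edge of the blue crate. Then tip it nose-down to about 40 degrees, no steeper than 50, and hold it there for a couple of seconds with the lip resting lightly on the edge, so that the flap swings open and all four black caps slide into the crate. Level it again, set it down gently, upright with its flap shut, on the mat where it stood, and let go; leave the green caddy and everything else on the bench alone.

Things in the scene. Friction and masses are not known exactly. Their poses are not given: they have to be found in the camera images.
- red_caddy: stock caddy with a red grip bar, front flap and side stripe; the one to use, with four black caps inside. White box with clear fixed cover, x -70 to +62 mm, 94 mm wide (y), 64 mm high, 0.3 to 0.45 kg, balances near x = 0. Origin: underside, mid-width; x to the nose (flap end), z up. Flat 4 mm floor runs on to x = +82 mm as the lip. Starts level on the mat, nose to world +y within 15 degrees
- red_caddy_grip (a point): centre of the red grip bar: caddy frame (-0.5, 0, 116.6) mm, axes as the caddy's. Bar 16 mm thick, 24 mm high, 94 mm long (along y), on two end posts 78 mm apart. Bar and posts lean 25 degrees back: its height runs along (-0.423, 0, 0.906), its flat front and rear faces look along (0.906, 0, 0.423). Cover 58 mm below its centre along the lean. A 40 N grip on the flat faces, leaning alike, holds
- red_caddy_lip (a point): tip of the pouring lip at its underside, middle of the width: caddy frame (82, 0, 0) mm; axes as the caddy's. The lip is the last 20 mm of the floor, flat below, with 12 mm high cheeks at its sides
- red_flap (a joint): red flap at the nose, 84 x 52 mm, 12 g, hung from a free hinge along the caddy's y at x = 59.5, z = 57.5 mm; 0 rad = shut, grows as its lower edge swings out, stops at 0 and 1.6. Its weight keeps it shut when the caddy is level and opens it by the angle of tipping; sliding caps push it further
- cap0: black plastic cap: foot cap for rack posts, 34 x 34 x 5 mm flange with a 28 x 28 mm plug on it, 16 mm high in all, 22 g, smooth plastic; origin at the centre of its underside. Starts on the floor of the red caddy; it slides by itself once the caddy is tipped some 18 to 26 degrees (the friction varies)
- cap1: black plastic cap: foot cap for rack posts, 34 x 34 x 5 mm flange with a 28 x 28 mm plug on it, 16 mm high in all, 22 g, smooth plastic; origin at the centre of its underside. Starts on the floor of the red caddy; it slides by itself once the caddy is tipped some 18 to 26 degrees (the friction varies)
- cap2: black plastic cap: foot cap for rack posts, 34 x 34 x 5 mm flange with a 28 x 28 mm plug on it, 16 mm high in all, 22 g, smooth plastic; origin at the centre of its underside. Starts on the floor of the red caddy; it slides by itself once the caddy is tipped some 18 to 26 degrees (the friction varies)
- cap3: black plastic cap: foot cap for rack posts, 34 x 34 x 5 mm flange with a 28 x 28 mm plug on it, 16 mm high in all, 22 g, smooth plastic; origin at the centre of its underside. Starts on the floor of the red caddy; it slides by itself once the caddy is tipped some 18 to 26 degrees (the friction varies)
- crate: blue order crate, open-topped, 280 (x) x 200 (y) x 70 mm, fixed to the bench; origin at the centre of its underside, z up. Rim 10 mm wide all round, its flat top 70 mm above the bench; the long rim at y = -90 to -100 mm faces the caddies. Walls 4 mm; inner floor 4 mm above the bench. Yaw within 15 degrees of the world's axes
- green_caddy: stock caddy with a green grip bar, front flap and side stripe; the same model as the red one, with two grey caps inside; stays as it is. White box with clear fixed cover, x -70 to +62 mm, 94 mm wide (y), 64 mm high, 0.3 to 0.45 kg, balances near x = 0. Origin: underside, mid-width; x to the nose (flap end), z up. Flat 4 mm floor runs on to x = +82 mm as the lip. Starts level on the mat, nose to world +y within 15 degrees
- tape_roll: roll of brown packing tape lying flat, 96 mm across, 48 mm high; origin at the centre of its underside; leave alone
- screwdriver: screwdriver lying on the bench behind the caddies; leave alone
- grease_jar: glass jar with a yellow lid, 64 mm across, 75 mm high; origin at the centre of its underside; leave alone
- marker: marker pen lying on the bench, 135 mm long, 14 mm thick; leave alone
- mat: black rubber mat fixed on the bench (bench top at world z = 0), 340 (x) x 280 (y) x 4 mm, on which both caddies stand; origin at the centre of its underside

How it is judged:
By the outcome, as a careful person would: the job done as asked, in the order asked, and still so for the second after the job is handed in, with the robot touching nothing.
It also fails if it takes over 64 s, if anything falls off the work surface, if the arm or the gripper's body presses on something with over 40 N, if the wrist force passes 120 N, or if a joint passes its speed limit or range.

## Working session

There is one attempt and no reset: what is moved stays moved. The work goes in short steps, Python scripts to look and compute and a tool call to move; the robot and the scene stay as the last step left them, time stands still between calls to the robot, and variables do not carry over. Pictures are saved under pics/ and viewed, and the job is handed in when it is done.

Besides the shell and the picture viewer there is one more tool, called after "Request:" as name(argument=value, ...) on one line, values as JSON. step_arm: Moves the arm, as the interface text tells. Its arguments: {"type":"object","properties":{"series":{"type":"array"},"newtons":{"type":"number"}},"required":["series"]}

```bash
mkdir -p pics; ls -la; cat > h.py <<'E'
import numpy as np, cv2
from workcell import env
def shot(name,fn):
    c=env.read_camera(name); cv2.imwrite('pics/'+fn,c['frame'][:,:,::-1]); 
    np.savez('pics/'+fn[:-4]+'.npz',**{k:np.array(v) for k,v in c.items()}); return c
def load(fn): return dict(np.load('pics/'+fn+'.npz'))
def K(c):
    h=c['frame'].shape[0]; f=h/2/np.tan(np.radians(float(c['vertical_fov']))/2); return f,float(c['cx']),float(c['cy'])
def ray(c,u,v):
    f,cx,cy=K(c); T=c['camera_from_world']; R=T[:3,:3]; t=T[:3,3]
    return -R.T@t, R.T@np.array([(u-cx)/f,(v-cy)/f,1.])
def onz(c,u,v,z):
    o,d=ray(c,u,v); return o+d*(z-o[2])/d[2]
def proj(c,p):
    f,cx,cy=K(c); T=c['camera_from_world']; q=T[:3,:3]@np.array(p)+T[:3,3]; return np.array([f*q[0]/q[2]+cx,f*q[1]/q[2]+cy])
E
python3 - <<'E'
from h import *
print(env.get_state()); print([a for a in dir(env) if a[0]!='_'], env.grip_depth)
for n in ('scene','top'):
    c=shot(n,n+'0.png'); print(n,c['vertical_fov'],c['cx'],c['cy'],np.round(c['camera_from_world'],3).tolist(), [k for k in c])
    print(ray(c,280,210)[0])
E
```

```text
total 12
drwxr-xr-x  3 agent agent 4096 Dec  7 13:24 .
drwxr-xr-x 23 root  root  4096 Dec  7 13:24 ..
drwxr-xr-x  2 agent agent 4096 Dec  7 13:24 pics
{'clock': 0.0, 'joint_pos': array([-1.33256943e+00,  3.14001890e-01,  4.49927959e-02,  1.30362451e+00,
        1.46077577e-06,  1.43118463e+00]), 'qvel': array([ 6.91136774e-04, -3.67029145e-04,  3.17941773e-05, -2.11858212e-04,
        1.08177577e-03, -1.42419070e-03]), 'tau': array([ 1.53215897e-04, -4.80634582e+01,  2.98530364e+01,  1.94687967e-02,
       -2.21446123e-05,  6.42844668e-06]), 'tcp_pos': array([ 0.21198713, -0.53394252,  0.23041369]), 'orientation': array([-9.17556185e-04,  9.82207348e-01,  1.87797451e-01, -4.45479148e-05]), 'wrist_force': array([-0.41848398, -0.46379053,  0.09121579]), 'ft_torque': array([ 0.03889783,  0.02148943, -0.03873579]), 'finger_gap': 0.0855116491361624}
['MotionError', 'get_state', 'grip_depth', 'hand_in', 'read_camera'] 0.0187
scene 51.04027536871349 278.44740615366277 198.66706129105395 [[-0.265, 0.964, -0.008, 0.229], [0.637, 0.169, -0.752, -0.287], [-0.724, -0.204, -0.659, 1.518], [0.0, 0.0, 0.0, 1.0]] ['frame', 'vertical_fov', 'cx', 'cy', 'camera_from_world']
[1.34279747 0.1376458  0.78620245]
top 57.69139187611241 281.50930765339996 204.07801711812928 [[0.016, -1.0, -0.004, -0.116], [-0.988, -0.015, -0.154, 0.621], [0.154, 0.007, -0.988, 0.805], [0.0, 0.0, 0.0, 1.0]] ['frame', 'vertical_fov', 'cx', 'cy', 'camera_from_world']
[ 0.49177255 -0.11235495  0.89070583]
```

View pics/scene0.png

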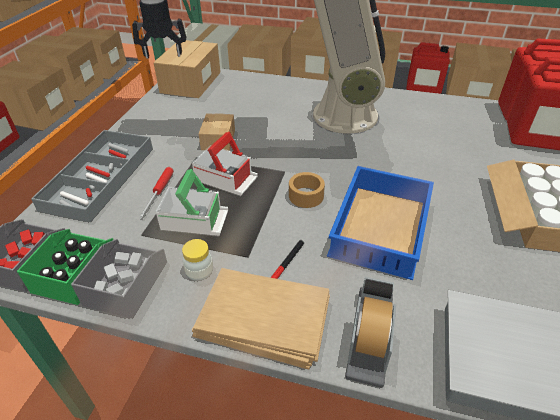

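View pics/top0.png

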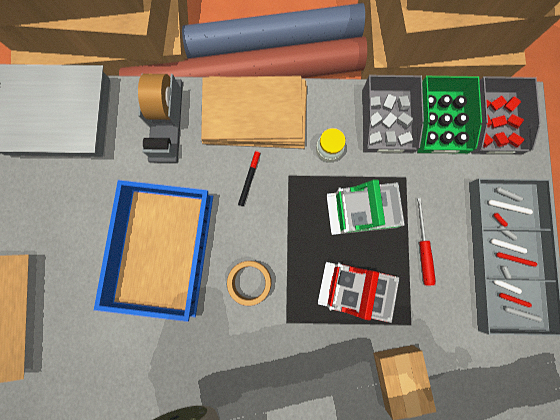

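The scene view shows the red caddy at about (225,165), green caddy (193,203), tape roll (306,188) and crate (382,222). In the top view the red caddy is at (358,292) with its lip to the left, the bar at about (368,292) and the crate centre at (155,250). Next I measure the positions, and make a small documented move to see how the interface behaves.

Request:
step_arm(series=[[[0,0,0],0.05,0]])

```text
clock: 0.22
tcp_pos: [0.2119, -0.5337, 0.2299]
orientation: [-0.001, 0.977, 0.213, -0.0]
wrist_force: [-0.3, 0.4, -0.4]
finger_gap: 0.0857
```

```bash
python3 - <<'E'
from h import *
c=load('top0'); s=load('scene0')
for n,d,b in (('top',c,(280,230,430,340)),('scene',s,(170,120,270,250))):
    im=d['frame']; x0,y0,x1,y1=b
    cv2.imwrite(f'pics/{n}_crop.png',cv2.resize(im[y0:y1,x0:x1,::-1],None,fx=5 if n=='top' else 6,fy=5 if n=='top' else 6)[:600*2,:800])
E
```

```text
(no output)
```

View pics/top_crop.png

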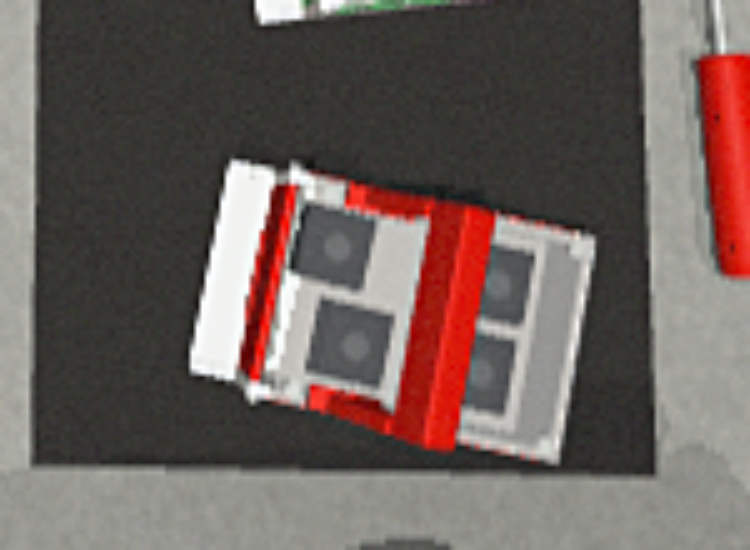

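View pics/scene_crop.png

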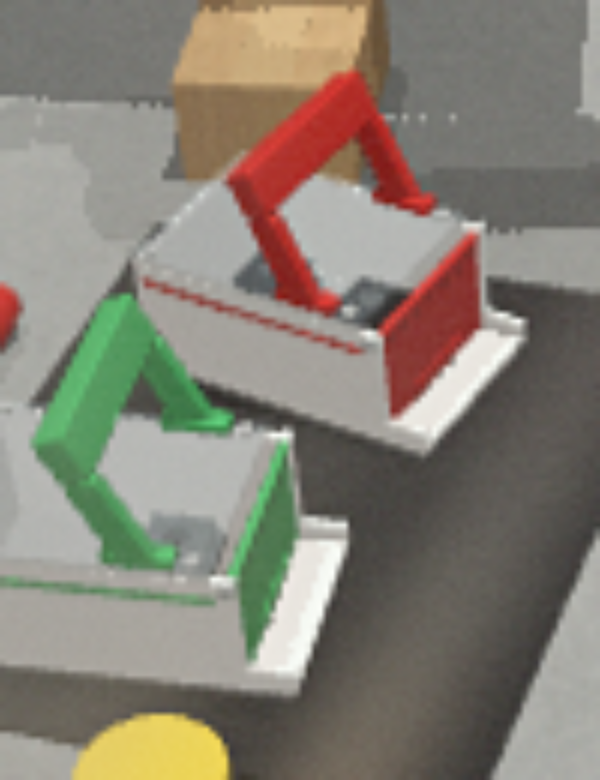

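```bash
python3 - <<'E'
from h import *
c=load('top0'); s=load('scene0')
P=lambda a:(280+a[0]/5,230+a[1]/5)
S=lambda a:(170+a[0]/6,120+a[1]/6)
for n,a,z in (('lipL',(232,160),.016),('lipR',(190,375),.016),('rearL',(595,238),.068),('rearR',(558,463),.068)):
    print(n,np.round(onz(c,*P(a),z)[:3],4))
for n,a,z in (('lip far(-x)',(525,322),.012),('lip near',(432,452),.006)):
    print('scene',n,np.round(onz(s,*S(a),z),4))
# fit caddy pose from both
from scipy.optimize import least_squares
# top-frame points: (obs cam, pix, caddy pt)
obs=[(c,P((232,160)),(82,-47,12)),(c,P((190,375)),(82,47,12)),(c,P((595,238)),(-70,-47,64)),(c,P((558,463)),(-70,47,64)),
 (s,S((527,335)),(82,47,0)),(s,S((432,452)),(82,-47,0)),(s,S((137,260)),(-70,-47,64))]
def X(p,q):
    co,si=np.cos(p[2]),np.sin(p[2]); q=np.array(q)/1000; return np.array([p[0]+co*q[0]-si*q[1],p[1]+si*q[0]+co*q[1],.004+q[2]])
f=lambda p:np.concatenate([proj(d,X(p,q))-np.array(u) for d,u,q in obs])
r=least_squares(f,[.38,-.25,1.5],loss='soft_l1'); p=r.x; print(p,np.degrees(p[2]),np.round(f(p).reshape(-1,2),1).tolist())
print('grip',X(p,(-.5,0,116.6)),'lip',X(p,(82,0,0)))
for d in (c,s): print(proj(d,X(p,(-.5,0,116.6))), [proj(d,X(p,(-.5-5,y,116.6+11))).round(1).tolist() for y in(-47,47)])
# crate blue mask
for n,d in (('top',c),('scene',s)):
    hsv=cv2.cvtColor(d['frame'],cv2.COLOR_RGB2HSV); m=cv2.inRange(hsv,(108,120,40),(125,255,255))
    m=cv2.morphologyEx(m,cv2.MORPH_OPEN,np.ones((3,3)))
    k,l,st,ce=cv2.connectedComponentsWithStats(m); i=1+np.argmax(st[1:,4]); 
    m=(l==i).astype('uint8'); ct=max(cv2.findContours(m,cv2.RETR_EXTERNAL,cv2.CHAIN_APPROX_NONE)[0],key=cv2.contourArea)
    print(n,st[i],cv2.approxPolyDP(cv2.convexHull(ct),4,True)[:,0].tolist())
x0,y0=80,165
cv2.imwrite('pics/crate_top.png',cv2.resize(c['frame'][165:335,80:240,::-1],None,fx=4,fy=4,interpolation=cv2.INTER_NEAREST)[:600])
cv2.imwrite('pics/crate_sc.png',cv2.resize(s['frame'][160:285,315:445,::-1],None,fx=4.5,fy=4.5,interpolation=cv2.INTER_NEAREST)[:600])
E
```

```text
lipL [ 0.4966 -0.2105  0.016 ]
lipR [ 0.4016 -0.1915  0.016 ]
rearL [ 0.4661 -0.3582  0.068 ]
rearR [ 0.3738 -0.3399  0.068 ]
scene lip far(-x) [ 0.4025 -0.1888  0.012 ]
scene lip near [ 0.4973 -0.2035  0.006 ]
[ 0.43322977 -0.27966447  1.38334272] 79.25969932579663 [[-1.1, 0.8], [-0.5, -0.4], [-0.5, -0.1], [-0.1, -0.1], [-0.7, -0.1], [-1.2, -0.3], [-1.6, -1.5]]
grip [ 0.4331366  -0.28015572  0.1206    ] lip [ 0.44851111 -0.19910095  0.004     ]
[367.84382259 294.97364979] [[375.6, 271.9], [367.6, 320.5]]
[220.06481518 143.21590326] [[208.5, 148.4], [227.2, 130.7]]
top [169 298  28  23 252] [[196, 306], [186, 320], [169, 318], [187, 298]]
scene [ 335  168   98   67 1591] [[335, 234], [360, 169], [432, 182], [424, 215]]
```

View pics/crate_top.png

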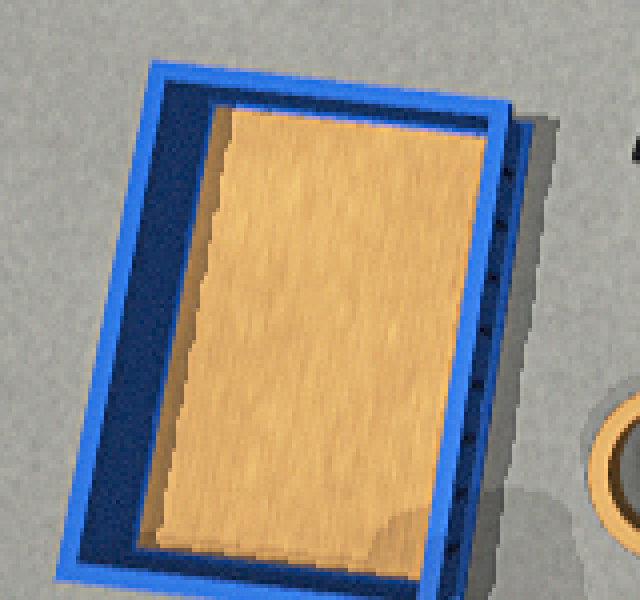

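View pics/crate_sc.png

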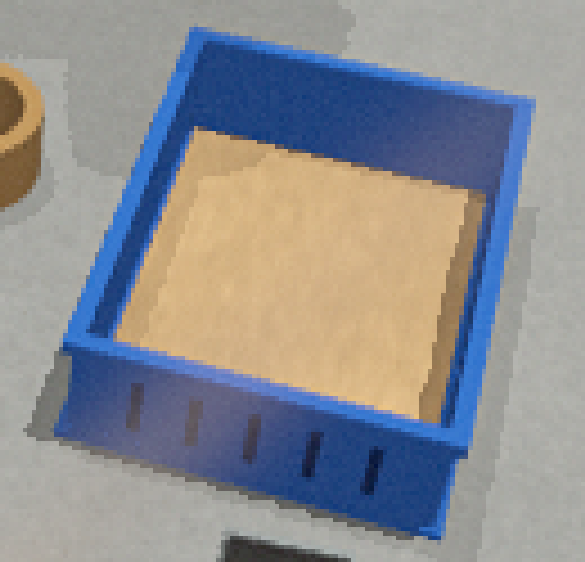

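```bash
python3 - <<'E'
from h import *
from scipy.optimize import least_squares
c=load('top0'); s=load('scene0')
T=lambda a:(80+(a[0])/4,165+a[1]/4); S=lambda a:(315+a[0]/4.5,160+a[1]/4.5)
obs=[(c,T((152,61)),(140,100)),(c,T((512,103)),(140,-100)),(c,T((56,579)),(-140,100)),
(s,S((192,27)),(-140,-100)),(s,S((535,100)),(-140,100)),(s,S((470,452)),(140,100)),(s,S((63,347)),(140,-100))]
def X(p,q,z=.07):
    co,si=np.cos(p[2]),np.sin(p[2]); q=np.array(q)/1000; return np.array([p[0]+co*q[0]-si*q[1],p[1]+si*q[0]+co*q[1],z])
f=lambda p:np.concatenate([proj(d,X(p,q))-np.array(u) for d,u,q in obs])
r=least_squares(f,[.48,.15,0]); p=r.x; print(p,np.degrees(p[2]),np.round(f(p).reshape(-1,2),1).tolist())
for q in ((-140,-95),(0,-95),(140,-95),(-60,-95),(0,0)): print(q,X(p,q))
# tape roll, jar top
hs=cv2.cvtColor(c['frame'],cv2.COLOR_RGB2HSV)
print('tape ~',onz(c,248,284,.048), 'green bar?', onz(c,375,207,.12))
E
```

```text
[ 0.51962259  0.17060996 -0.09913958] -5.680279631702438 [[-0.9, -0.7], [-1.1, -1.1], [-1.0, -0.2], [-0.6, -0.5], [-0.4, -0.4], [-0.7, -0.9], [-0.9, -1.4]]
(-140, -95) [0.37090719 0.08993325 0.07      ]
(0, -95) [0.51021975 0.07607643 0.07      ]
(140, -95) [0.64953231 0.06221962 0.07      ]
(-60, -95) [0.45051437 0.08201507 0.07      ]
(0, 0) [0.51962259 0.17060996 0.07      ]
tape ~ [ 0.44661126 -0.0369823   0.048     ] green bar? [ 0.60864355 -0.29819316  0.12      ]
```

The red caddy is at (0.433, -0.280) with heading 79.3°. The crate rim facing it runs through (0.510, 0.076) and is yawed -5.7°. The grasp needs the tool leaned 25°, but the interface text only describes a turn about world z. I'll make a tiny move in free space to see whether a turn given as three numbers is understood or refused.

Request:
step_arm(series=[[[0,0,0],[0.03,0,0],0]])

```text
$.series[0][1]: bad value
```

The three-number turn is refused, so tilt can't be commanded directly. The text says an out-of-reach pose is "approached as far as the arm can". I'll check in free air, straight up, what the arm does with orientation at its limits.

Request:
step_arm(series=[[[0,0,6],0,0],[[0,0,12],0,0],[[0,0,18],0,0],[[0,0,24],0,0],[[0,0,30],0,0]])

```text
clock: 0.85
tcp_pos: [0.2124, -0.5361, 0.5113]
orientation: [0.001, 0.977, 0.213, 0.0]
wrist_force: [-0.3, -1.1, 0.8]
finger_gap: 0.0857
```

```bash
python3 - <<'E'
from h import *
s=env.get_state(); print(s['clock'],s['joint_pos'].round(4),s['tcp_pos'].round(4),s['orientation'].round(4),s['qvel'].round(3))
E
```

```text
0.85 [-1.3328e+00  5.1350e-01  1.0817e+00  2.1364e+00  1.0000e-04  1.3796e+00] [ 0.2124 -0.5361  0.5113] [1.300e-03 9.771e-01 2.129e-01 1.000e-04] [-6.000e-03  8.010e-01  2.199e+00  1.400e+00  2.000e-03 -4.000e-03]
```

Request:
step_arm(series=[[[0,0,6],0,0],[[0,0,12],0,0],[[0,0,18],0,0]])

```text
clock: 1.23
tcp_pos: [0.1849, -0.4661, 0.5852]
orientation: [0.013, 0.977, 0.213, 0.003]
wrist_force: [0.3, -0.4, -0.4]
finger_gap: 0.085
```

```bash
python3 - <<'E'
from h import *
s=env.get_state(); print(s['clock'],s['joint_pos'].round(4),s['tcp_pos'].round(4),s['orientation'].round(4),s['qvel'].round(3))
E
```

```text
1.225 [-1.3564  0.4719  1.2647  2.338   0.0052  1.3561] [ 0.1849 -0.4661  0.5852] [0.0128 0.977  0.2129 0.0026] [-0.011 -0.172 -0.001  0.    -0.01  -0.013]
```

Straight up, j3 and j4 reached their limits and the tool leaned about 1.5°, so an out-of-reach command does trade a little orientation. Next I'll bring the last joint to its range end in free air and command a sideways shift, to see if that produces a usable lean.

Request:
step_arm(series=[[[0,0,-6],-0.18,0],[[0,0,-12],-0.36,0],[[0,0,-18],-0.54,0],[[0,0,-20],-0.72,0],[[0,0,-20],-0.9,0]])

```text
clock: 1.85
tcp_pos: [0.1835, -0.4589, 0.3764]
orientation: [0.004, 0.983, -0.185, -0.006]
wrist_force: [0.2, 0.5, 1.6]
finger_gap: 0.0856
```

Request:
step_arm(series=[[[0,0,0],-0.18,0],[[0,0,0],-0.36,0],[[0,0,0],-0.54,0],[[0,0,0],-0.72,0],[[0,0,0],-0.9,0]])

```text
clock: 2.48
tcp_pos: [0.1836, -0.4582, 0.3771]
orientation: [0.001, 0.803, -0.596, -0.007]
wrist_force: [0.1, 0.0, 0.3]
finger_gap: 0.0853
```

```bash
cat >> h.py <<'E'
from scipy.spatial.transform import Rotation as Ro
def st():
    s=env.get_state(); q=s['orientation']; R=Ro.from_quat(np.r_[q[1:],q[0]]).as_matrix(); t=R[:,2]; y=R[:,1]
    print('clk',round(s['clock'],2),'q',s['joint_pos'].round(3),'p',s['tcp_pos'].round(4),'t',t.round(3),'tilt',round(np.degrees(np.arccos(-t[2])),2),'az',round(np.degrees(np.arctan2(t[1],t[0])),1),'ytool az',round(np.degrees(np.arctan2(y[1],y[0])),1),'F',s['wrist_force'].round(1),'gap',round(s['finger_gap'],4),'v',np.abs(s['qvel']).max().round(2))
    return s
E
python3 -c "
from h import *
st()"
```

```text
clk 2.48 q [-1.346  0.166  0.208  1.624 -0.011  3.073] p [ 0.1836 -0.4582  0.3771] t [-0.013  0.008 -1.   ] tilt 0.86 az 149.1 ytool az -163.2 F [0.1 0.  0.3] gap 0.0853 v 1.42
```

Request:
step_arm(series=[[[5.6,2.2,0],-0.1,0],[[11.2,4.4,0],-0.1,0],[[16.8,6.6,0],-0.1,0],[[22.4,8.8,0],-0.1,0]])

```text
clock: 2.98
tcp_pos: [0.2162, -0.4309, 0.3772]
orientation: [-0.019, 0.797, -0.604, 0.006]
wrist_force: [-0.4, 1.0, 0.4]
finger_gap: 0.0855
```

```bash
python3 -c "
from h import *
st()"
```

```text
clk 2.98 q [-1.297  0.139  0.177  1.621  0.038  3.141] p [ 0.2162 -0.4309  0.3772] t [ 0.033  0.023 -0.999] tilt 2.32 az 34.2 ytool az -164.3 F [-0.4  1.   0.4] gap 0.0855 v 0.06
```

Confirmed: with j6 at its end (3.141), the sideways push leaned the tool in the tangential plane, from 0.9° to 2.3° and across. The next reference is the measured pose, so this lean can be built up. I push harder, adding turn against the stop.

Request:
step_arm(series=[[[6,1.7,0],-0.18,0],[[12,3.4,0],-0.36,0],[[18,5.1,0],-0.54,0],[[24,6.8,0],-0.72,0],[[30,8.5,0],-0.9,0]])

```text
clock: 3.6
tcp_pos: [0.0947, -0.3823, 0.3776]
orientation: [0.084, -0.655, 0.748, -0.066]
wrist_force: [-0.9, -0.5, -0.4]
finger_gap: 0.0852
```

```bash
python3 -c "
from h import *
st()"
```

```text
clk 3.6 q [-1.699 -0.048 -0.037  1.621  0.21   3.141] p [ 0.0947 -0.3823  0.3776] t [ 0.212  0.011 -0.977] tilt 12.25 az 2.8 ytool az 172.2 F [-0.9 -0.5 -0.4] gap 0.0852 v 0.72
```

Request:
step_arm(series=[[[5.7,-2.3,0],-0.1,0],[[11.4,-4.6,0],-0.2,0],[[17.1,-6.9,0],-0.3,0],[[22.8,-9.2,0],-0.4,0],[[28.5,-11.5,0],-0.5,0]])

```text
clock: 4.22
tcp_pos: [-0.0006, -0.3395, 0.3784]
orientation: [0.093, -0.494, 0.856, -0.117]
wrist_force: [-0.1, 0.3, 0.2]
finger_gap: 0.0849
```

```bash
python3 -c "
from h import *
s=st()
q=s['orientation']; R=Ro.from_quat(np.r_[q[1:],q[0]]).as_matrix(); print(np.degrees(np.arcsin(R[2,:])))"
```

```text
clk 4.22 q [-2.089 -0.184 -0.166  1.631  0.296  3.141] p [-0.0006 -0.3395  0.3784] t [ 0.274 -0.108 -0.956] tilt 17.13 az -21.6 ytool az 149.6 F [-0.1  0.3  0.2] gap 0.0849 v 0.78
[ -2.463056   -16.94330604 -72.86782936]
```

Request:
step_arm(series=[[[6,-1,0],0.13,0],[[12,-2,0],0.26,0],[[18,-3,0],0.39,0],[[24,-4,0],0.52,0],[[30,-5,0],0.65,0]])

```text
clock: 4.85
tcp_pos: [0.2298, -0.3832, 0.3786]
orientation: [-0.129, 0.747, -0.647, 0.083]
wrist_force: [0.1, -0.5, 0.2]
finger_gap: 0.0855
```

```bash
cat >> h.py <<'E'
def st2():
    s=st(); q=s['orientation']; R=Ro.from_quat(np.r_[q[1:],q[0]]).as_matrix(); y=-R[:,1]
    print('  A-heading',round(np.degrees(np.arctan2(y[1],y[0])),1),'elev',round(np.degrees(np.arcsin(y[2])),2),'roll(x elev)',round(np.degrees(np.arcsin(R[2,0])),2)); return s,R
E
python3 -c "
from h import *
st2()"
```

```text
clk 4.85 q [-1.421  0.042  0.037  1.609  0.305  3.141] p [ 0.2298 -0.3832  0.3786] t [ 0.291  0.085 -0.953] tilt 17.63 az 16.3 ytool az -172.1 F [ 0.1 -0.5  0.2] gap 0.0855 v 1.01
  A-heading 7.9 elev 17.46 roll(x elev) -2.42
```

Request:
step_arm(series=[[[6.2,0.9,0],-0.05,0],[[12.4,1.8,0],-0.1,0],[[18.6,2.7,0],-0.15,0],[[24.8,3.6,0],-0.2,0],[[31,4.5,0],-0.25,0]])

```text
clock: 5.48
tcp_pos: [0.181, -0.365, 0.3798]
orientation: [0.144, -0.685, 0.704, -0.115]
wrist_force: [0.6, 0.2, -0.6]
finger_gap: 0.0856
```

```bash
python3 -c "
from h import *
st2()"
```

```text
clk 5.47 q [-1.591 -0.058 -0.074  1.6    0.369  3.141] p [ 0.181  -0.365   0.3798] t [ 0.361  0.035 -0.932] tilt 21.28 az 5.5 ytool az 177.9 F [ 0.6  0.2 -0.6] gap 0.0856 v 0.43
  A-heading -2.1 elev 21.11 roll(x elev) -2.57
```

Request:
step_arm(series=[[[6.2,0,0],-0.06,0],[[12.4,0,0],-0.12,0],[[18.6,0,0],-0.18,0],[[24.8,0,0],-0.24,0],[[31,0,0],-0.3,0]])

```text
clock: 6.1
tcp_pos: [0.1269, -0.3213, 0.381]
orientation: [0.148, -0.592, 0.777, -0.155]
wrist_force: [-0.8, -0.6, 0.4]
finger_gap: 0.0853
```

```bash
python3 -c "
from h import *
s,R=st2()
# plan grasp: tool orientation after yaw to heading 79.26
p=np.array([.43323,-.27966]);h=np.radians(79.26)
g=np.array([.4331,-.2802,.1206])
yaw=h-np.arctan2(-R[1,1],-R[0,1]); Rz=Ro.from_euler('z',yaw).as_matrix(); t=Rz@R[:,2]
tcp=g+t*.0187
print('yaw',yaw,'t',t,'tcp target',tcp,'pre (7cm back)',tcp-t*.08,'delta',tcp-s['tcp_pos'])
"
```

```text
clk 6.1 q [-1.831 -0.219 -0.221  1.615  0.43   3.141] p [ 0.1269 -0.3213  0.381 ] t [ 0.414 -0.066 -0.908] tilt 24.78 az -9.1 ytool az 163.9 F [-0.8 -0.6  0.4] gap 0.0853 v 0.53
  A-heading -16.1 elev 24.62 roll(x elev) -2.66
yaw 1.6635878010589495 t [ 0.02743412  0.41822117 -0.90793085] tcp target [ 0.43361302 -0.27237926  0.10362169] pre (7cm back) [ 0.43141829 -0.30583696  0.17625616] delta [ 0.30672381  0.04891003 -0.27742271]
```

Request:
step_arm(series=[[[4,0,-1],0.18,0],[[8,0,-3],0.36,0],[[13,0,-5],0.54,0],[[18,0,-7],0.72,0],[[22,0,-9],0.9,0]])

```text
clock: 6.72
tcp_pos: [0.3465, -0.3218, 0.291]
orientation: [-0.2, 0.871, -0.441, 0.076]
wrist_force: [0.1, 0.3, -0.2]
finger_gap: 0.0856
```

```bash
cat > pre.py <<'E'
from h import *
import sys
back=float(sys.argv[1])
s,R=st2()
h=np.radians(79.26); g=np.array([.4331,-.2802,.1206])
yaw=h-np.arctan2(-R[1,1],-R[0,1]); t=Ro.from_euler('z',yaw).as_matrix()@R[:,2]
print('yaw',yaw.round(3),'delta cm',((g+t*(.0187-back)-s['tcp_pos'])*100).round(2),'t',t.round(3))
E
python3 pre.py .08
```

```text
clk 6.72 q [-1.18   0.161 -0.077  1.489  0.404  2.867] p [ 0.3465 -0.3218  0.291 ] t [ 0.309  0.282 -0.908] tilt 24.73 az 42.4 ytool az -144.4 F [ 0.1  0.3 -0.2] gap 0.0856 v 0.78
  A-heading 35.6 elev 24.57 roll(x elev) -2.57
yaw 0.761 delta cm [  8.48   1.6  -11.47] t [ 0.029  0.417 -0.908]
```

Request:
step_arm(series=[[[2.5,0.4,-2],0.18,0],[[5,0.8,-5],0.36,0],[[7,1.2,-8],0.54,0],[[8.5,1.6,-11],0.72,0],[[8.5,1.6,-11.5],0.76,0]])

```text
clock: 7.35
tcp_pos: [0.4301, -0.3057, 0.1741]
orientation: [-0.215, 0.973, -0.087, -0.005]
wrist_force: [0.4, 0.5, -0.2]
finger_gap: 0.0853
```

```bash
python3 pre.py .0; python3 - <<'E'
from h import *
c=shot('top','top1.png'); s=shot('scene','scene1.png')
cv2.imwrite('pics/a1.png',np.hstack([cv2.resize(c['frame'][220:360,270:430,::-1],None,fx=2.5,fy=2.5),cv2.resize(s['frame'][60:200,150:310,::-1],None,fx=2.5,fy=2.5)]))
E
```

```text
clk 7.35 q [-0.93   0.496  0.092  1.506  0.276  2.344] p [ 0.4301 -0.3057  0.1741] t [ 0.027  0.42  -0.907] tilt 24.89 az 86.3 ytool az -100.9 F [ 0.4  0.5 -0.2] gap 0.0853 v 0.24
  A-heading 79.1 elev 24.72 roll(x elev) -2.77
yaw 0.004 delta cm [ 0.35  3.34 -7.05] t [ 0.026  0.42  -0.907]
```

View pics/a1.png

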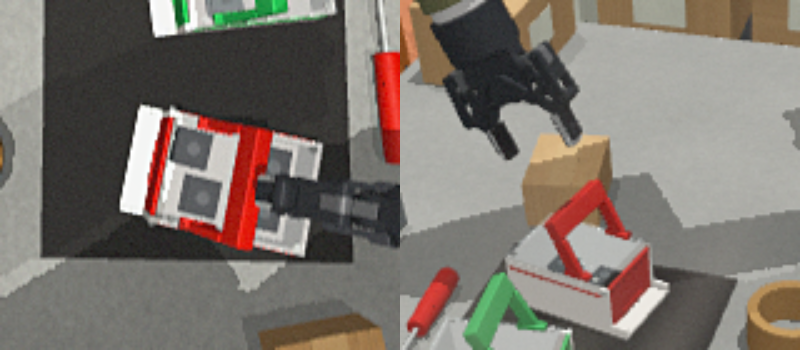

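The fingers are above and behind the red bar, at about (540,130) in the scene crop with the bar at (578,215). I descend along the lean.

Request:
step_arm(series=[[[0.2,1.2,-2.5],0,0],[[0.3,2.4,-5],0,0],[[0.35,3.35,-7.1],0,0],[[0.35,3.35,-7.1],0,0]])

```text
clock: 7.95
tcp_pos: [0.432, -0.2727, 0.1059]
orientation: [-0.215, 0.972, -0.09, -0.004]
wrist_force: [0.4, 0.1, 0.6]
finger_gap: 0.0855
```

```bash
python3 pre.py .0; python3 - <<'E'
from h import *
c=shot('top','top2.png'); s=shot('scene','scene2.png')
cv2.imwrite('pics/a2.png',np.hstack([cv2.resize(c['frame'][220:360,270:430,::-1],None,fx=2.5,fy=2.5),cv2.resize(s['frame'][90:190,170:284,::-1],None,fx=3.5,fy=3.5)]))
E
```

```text
clk 7.95 q [-0.894  0.497 -0.082  1.318  0.29   2.385] p [ 0.432  -0.2727  0.1059] t [ 0.031  0.418 -0.908] tilt 24.8 az 85.8 ytool az -101.3 F [0.4 0.1 0.6] gap 0.0855 v 0.06
  A-heading 78.7 elev 24.63 roll(x elev) -2.7
yaw 0.009 delta cm [ 0.16  0.04 -0.23] t [ 0.027  0.419 -0.908]
```

View pics/a2.png

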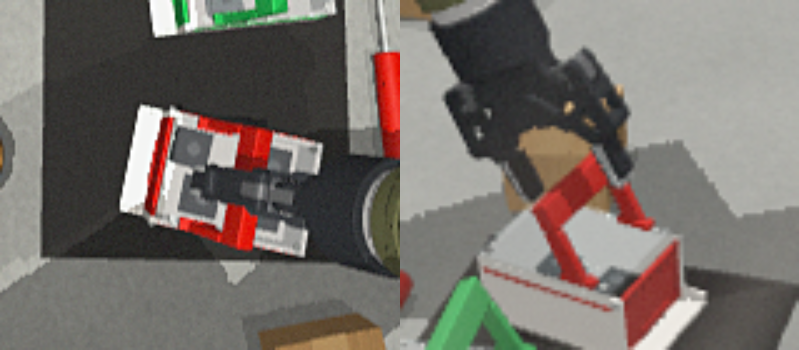

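Request:
step_arm(series=[[[0.15,0,-0.2],0.01,255],[[0.15,0,-0.2],0.01,255],[[0.15,0,-0.2],0.01,255],[[0.15,0,-0.2],0.01,255],[[0.15,0,-0.2],0.01,255]], newtons=60)

```text
clock: 8.68
tcp_pos: [0.4352, -0.2732, 0.1057]
orientation: [-0.215, 0.973, -0.085, -0.004]
wrist_force: [2.4, 2.7, 6.2]
finger_gap: 0.015
```

```bash
python3 pre.py .0
```

```text
clk 8.68 q [-0.889  0.502 -0.074  1.321  0.29   2.379] p [ 0.4352 -0.2732  0.1057] t [ 0.029  0.418 -0.908] tilt 24.79 az 86.0 ytool az -100.6 F [2.4 2.7 6.2] gap 0.015 v 0.0
  A-heading 79.4 elev 24.65 roll(x elev) -2.51
yaw -0.002 delta cm [-0.16  0.08 -0.21] t [ 0.03   0.418 -0.908]
```

Gripped (gap 15 mm). I lift gently so the caps inside stay put.

Request:
step_arm(series=[[[0,0,0.8],0,255],[[0,0,2.4],0,255],[[0,0.3,4.8],0,255],[[0,1,7.2],0,255],[[0,2.2,9],0.03,255]])

```text
clock: 9.3
tcp_pos: [0.4353, -0.2517, 0.1974]
orientation: [-0.214, 0.974, -0.07, -0.007]
wrist_force: [0.2, -0.3, -5.6]
finger_gap: 0.015
```

```bash
python3 - <<'E'
from h import *
st2()
c=shot('top','top3.png'); s=shot('scene','scene3.png')
cv2.imwrite('pics/a3.png',np.hstack([cv2.resize(c['frame'][200:340,270:430,::-1],None,fx=2.5,fy=2.5),cv2.resize(s['frame'][70:170,170:284,::-1],None,fx=3.5,fy=3.5)]))
E
```

```text
clk 9.3 q [-0.86   0.419  0.031  1.507  0.289  2.378] p [ 0.4353 -0.2517  0.1974] t [ 0.017  0.417 -0.909] tilt 24.7 az 87.6 ytool az -98.8 F [ 0.2 -0.3 -5.6] gap 0.015 v 0.3
  A-heading 81.2 elev 24.56 roll(x elev) -2.46
```

View pics/a3.png

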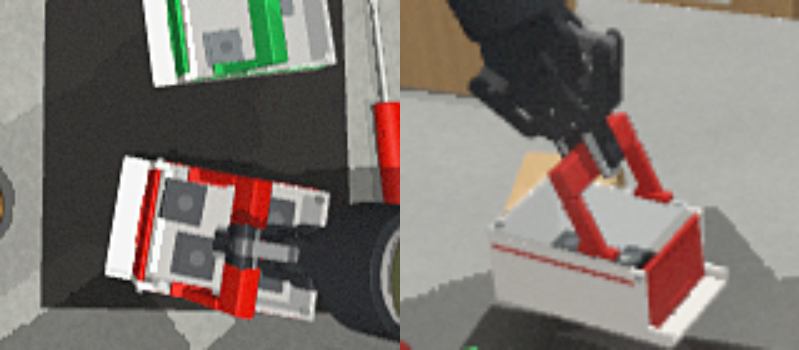

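Request:
step_arm(series=[[[0.7,2.2,0.2],0.01,255],[[2,5.5,0.2],0.02,255],[[3.6,9.8,0.2],0.03,255],[[5.2,14.3,0.2],0.045,255],[[6.8,18.5,0.2],0.054,255]])

```text
clock: 10.02
tcp_pos: [0.504, -0.0652, 0.1995]
orientation: [-0.213, 0.976, -0.044, -0.012]
wrist_force: [0.9, -0.3, -4.6]
finger_gap: 0.0149
```

```bash
cat > tgt.py <<'E'
from h import *
import sys
# target lip tip at crate local (s, ly) mm, heading
co,si=np.cos(-.09914),np.sin(-.09914)
def lipw(sx,ly): return np.array([.51962+co*sx-si*ly,.17061+si*sx+co*ly,.07])
TC=np.array([.0068,-.0008,.1017])
def caddyR(R,R0=None): # rotation of caddy from tool: tool at grasp: use caddy level, heading 79.26 vs tool R at grasp
    return R@G
qg=np.array([-0.215,0.973,-0.085,-0.004]); 
Rg=Ro.from_quat(np.r_[qg[1:],qg[0]]).as_matrix(); Rc=Ro.from_euler('z',79.26,degrees=True).as_matrix()
G=Rg.T@Rc
def info():
    s,R=st2(); C=R@G
    h=np.degrees(np.arctan2(C[1,0],C[0,0])); pit=-np.degrees(np.arcsin(C[2,0])); rol=np.degrees(np.arcsin(C[2,1]))
    o=s['tcp_pos']-C@TC; lip=o+C@np.array([.082,0,0]); l=np.r_[co*(lip[0]-.51962)+si*(lip[1]-.17061),-si*(lip[0]-.51962)+co*(lip[1]-.17061)]
    cs=[(o+C@np.array([.082,y,0])) for y in(-.047,.047)]
    print('  caddy head %.1f nose-down %.1f side %.1f lip'%(h,pit,rol),lip.round(4),'lip in crate frame mm',(l*1000).round(1),'corner z',[round(x[2],4) for x in cs]); return s,R,C,lip
if __name__=='__main__':
    s,R,C,lip=info()
    if len(sys.argv)>2:
        P=lipw(float(sys.argv[1])/1000,float(sys.argv[2])/1000)
        print('  shift cm to lip on target (no turn):',((P-lip)*100).round(2))
E
python3 tgt.py 30 -83
```

```text
clk 10.03 q [-0.509  0.331 -0.084  1.38   0.37   2.68 ] p [ 0.504  -0.0652  0.1995] t [-0.005  0.417 -0.909] tilt 24.63 az 90.7 ytool az -95.7 F [ 0.9 -0.3 -4.6] gap 0.0149 v 0.67
  A-heading 84.3 elev 24.5 roll(x elev) -2.42
  caddy head 84.1 nose-down 0.2 side -0.1 lip [0.5112 0.0094 0.0976] lip in crate frame mm [   7.5 -161.3] corner z [np.float64(0.0977), np.float64(0.0975)]
  shift cm to lip on target (no turn): [ 3.01  7.57 -2.76]
```

Request:
step_arm(series=[[[1.4,3.8,0],0,255],[[2.2,5.8,-0.4],0,255],[[2.8,7,-1.2],0,255],[[3,7.5,-1.9],0,255],[[3,7.6,-2],0,255]])

```text
clock: 10.65
tcp_pos: [0.5335, 0.0105, 0.1784]
orientation: [-0.213, 0.976, -0.044, -0.013]
wrist_force: [0.3, 0.7, -4.5]
finger_gap: 0.0151
```

```bash
python3 tgt.py 30 -83; python3 - <<'E'
from h import *
c=shot('top','top4.png'); s=shot('scene','scene4.png')
cv2.imwrite('pics/a4.png',np.hstack([cv2.resize(c['frame'][190:330,100:260,::-1],None,fx=2.5,fy=2.5),cv2.resize(s['frame'][100:240,280:440,::-1],None,fx=2.5,fy=2.5)]))
E
```

```text
clk 10.65 q [-0.358  0.341 -0.119  1.277  0.399  2.841] p [0.5335 0.0105 0.1784] t [-0.007  0.417 -0.909] tilt 24.64 az 90.9 ytool az -95.8 F [ 0.3  0.7 -4.5] gap 0.0151 v 0.01
  A-heading 84.2 elev 24.49 roll(x elev) -2.53
  caddy head 84.1 nose-down 0.2 side -0.0 lip [0.5404 0.085  0.0765] lip in crate frame mm [ 29.2 -83.1] corner z [np.float64(0.0765), np.float64(0.0765)]
  shift cm to lip on target (no turn): [ 0.08  0.   -0.65]
```

View pics/a4.png

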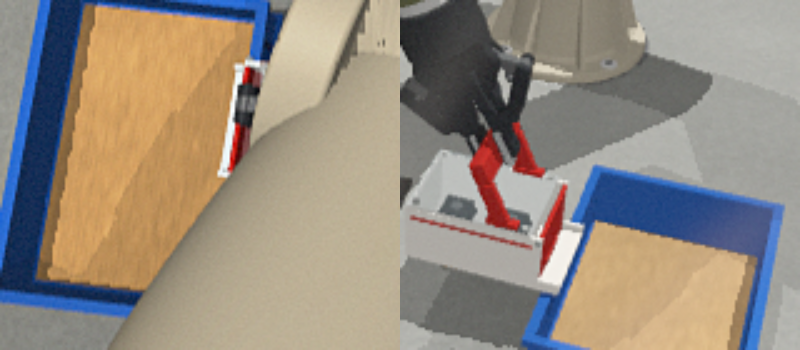

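The lip hovers over the rim, at about (560,265) in the scene crop, square to it and with the flap shut. I lower onto it in small steps and watch the force.

Request:
step_arm(series=[[[0,0,-0.3],0,255],[[0,0,-0.5],0,255],[[0,0,-0.5],0,255]])

```text
clock: 11.12
tcp_pos: [0.5336, 0.0099, 0.174]
orientation: [-0.213, 0.976, -0.045, -0.013]
wrist_force: [0.2, 0.2, -5.0]
finger_gap: 0.015
```

Request:
step_arm(series=[[[0,0,-0.1],0,255],[[0,0,-0.2],0,255]])

```text
clock: 11.38
tcp_pos: [0.5339, 0.0098, 0.1722]
orientation: [-0.213, 0.976, -0.044, -0.012]
wrist_force: [0.2, -1.8, -0.1]
finger_gap: 0.0152
```

Fz went from -5.0 to -0.1 N, so the lip is resting with about 5 N. I hold briefly with it slightly lighter.

Request:
step_arm(series=[[[0,0,0.05],0,255],[[0,0,0.05],0,255],[[0,0,0.05],0,255],[[0,0,0.05],0,255]])

```text
clock: 11.88
tcp_pos: [0.5338, 0.0098, 0.1727]
orientation: [-0.213, 0.976, -0.044, -0.012]
wrist_force: [-0.1, 0.7, -5.0]
finger_gap: 0.0147
```

```bash
python3 tgt.py 30 -83
```

```text
clk 11.88 q [-0.359  0.344 -0.129  1.262  0.399  2.841] p [0.5338 0.0098 0.1727] t [-0.005  0.417 -0.909] tilt 24.63 az 90.7 ytool az -95.8 F [-0.1  0.7 -5. ] gap 0.0147 v 0.0
  A-heading 84.2 elev 24.49 roll(x elev) -2.46
  caddy head 84.0 nose-down 0.2 side -0.1 lip [0.541  0.0844 0.0707] lip in crate frame mm [ 29.8 -83.7] corner z [np.float64(0.0708), np.float64(0.0706)]
  shift cm to lip on target (no turn): [ 0.02  0.07 -0.07]
```

Request:
step_arm(series=[[[0,0,-0.1],0,255],[[0,0,-0.1],0,255],[[0,0,-0.1],0,255],[[0,0,-0.1],0,255]])

```text
clock: 12.38
tcp_pos: [0.5343, 0.0097, 0.1721]
orientation: [-0.213, 0.976, -0.045, -0.012]
wrist_force: [1.4, -2.8, 1.7]
finger_gap: 0.0152
```

Contact was held for about half a second (around 6 N). To tip I need the other end of j6. I lift clear over the crate and turn the level caddy once about the vertical.

Request:
step_arm(series=[[[0,0,0.8],0.02,255],[[0,0.5,2.2],0.1,255],[[0,1.5,3.6],0.24,255],[[0,3,4.4],0.4,255],[[0,4.5,4.6],0.58,255]])

```text
clock: 13.0
tcp_pos: [0.5345, 0.0548, 0.2187]
orientation: [-0.2, 0.947, 0.239, -0.072]
wrist_force: [0.6, 0.2, -5.2]
finger_gap: 0.0152
```

Request:
step_arm(series=[[[0,1,0.2],0.18,255],[[0,2,0.2],0.36,255],[[0,2.5,0.2],0.54,255],[[0,2.5,0.2],0.72,255],[[0,2.5,0.2],0.9,255]])

```text
clock: 13.62
tcp_pos: [0.5349, 0.0802, 0.22]
orientation: [-0.149, 0.747, 0.63, -0.153]
wrist_force: [-0.4, 0.3, -4.2]
finger_gap: 0.0147
```

Request:
step_arm(series=[[[0,0,0.1],0.18,255],[[0,0,0.1],0.36,255],[[0,0,0.1],0.54,255],[[0,0,0.1],0.72,255],[[0,0,0.1],0.9,255]])

```text
clock: 14.25
tcp_pos: [0.535, 0.0811, 0.2202]
orientation: [-0.068, 0.395, 0.893, -0.203]
wrist_force: [0.9, 0.5, -5.0]
finger_gap: 0.0152
```

Request:
step_arm(series=[[[0,0,0.1],0.18,255],[[0,0,0.1],0.36,255],[[0,0,0.1],0.54,255],[[0,0,0.1],0.72,255],[[0,0,0.1],0.9,255]])

```text
clock: 14.88
tcp_pos: [0.5343, 0.0821, 0.2205]
orientation: [0.026, -0.037, 0.976, -0.211]
wrist_force: [-0.2, 0.3, -4.1]
finger_gap: 0.0147
```

```bash
python3 tgt.py 30 -83
```

```text
clk 14.88 q [ 0.235  0.295 -0.073  1.237 -0.428  0.167] p [0.5343 0.0821 0.2205] t [ 0.066 -0.411 -0.909] tilt 24.58 az -80.8 ytool az 93.9 F [-0.2  0.3 -4.1] gap 0.0147 v 1.51
  A-heading -86.1 elev 24.49 roll(x elev) -2.02
  caddy head -86.5 nose-down 0.2 side -0.5 lip [0.5387 0.0073 0.1186] lip in crate frame mm [  35.1 -160.6] corner z [np.float64(0.119), np.float64(0.1181)]
  shift cm to lip on target (no turn): [ 0.26  7.77 -4.86]
```

Request:
step_arm(series=[[[0,0,0.1],0.18,255],[[0,0,0.3],0.36,255],[[0,0,0.6],0.54,255],[[0,0,0.8],0.72,255],[[0,0,1],0.9,255]])

```text
clock: 15.5
tcp_pos: [0.5326, 0.0829, 0.2295]
orientation: [0.115, -0.462, 0.861, -0.177]
wrist_force: [-0.3, -1.0, -4.7]
finger_gap: 0.0153
```

Request:
step_arm(series=[[[0,0,0.2],0.18,255],[[0,-0.5,0.4],0.36,255],[[0,-1,0.6],0.54,255],[[0,-1.5,0.8],0.72,255],[[0,-2,1],0.9,255]])

```text
clock: 16.12
tcp_pos: [0.5307, 0.0633, 0.2388]
orientation: [-0.18, 0.793, -0.572, 0.108]
wrist_force: [0.2, 0.2, -4.5]
finger_gap: 0.0148
```

Request:
step_arm(series=[[[0,-0.5,0],0.18,255],[[0,-1,0],0.36,255],[[0,-1.5,0],0.54,255],[[0,-1.8,0],0.72,255],[[0,-1.8,0],0.86,255]])

```text
clock: 16.75
tcp_pos: [0.5302, 0.045, 0.2382]
orientation: [-0.209, 0.96, -0.188, 0.021]
wrist_force: [1.1, 0.3, -5.2]
finger_gap: 0.0151
```

```bash
python3 tgt.py 30 -83
```

```text
clk 16.75 q [-0.308  0.176 -0.181  1.219  0.423 -3.064] p [0.5302 0.045  0.2382] t [ 0.12   0.393 -0.912] tilt 24.26 az 73.1 ytool az -112.6 F [ 1.1  0.3 -5.2] gap 0.0151 v 1.22
  A-heading 67.4 elev 24.15 roll(x elev) -2.14
  caddy head 67.0 nose-down 0.5 side -0.4 lip [0.5591 0.1133 0.1358] lip in crate frame mm [ 44.9 -53.1] corner z [np.float64(0.1362), np.float64(0.1355)]
  shift cm to lip on target (no turn): [-1.78 -2.83 -6.58]
```

At the other end of j6 (-3.06) with the lip over the crate interior. Now I push the opposite way to tip nose-down.

Request:
step_arm(series=[[[0.6,-6,0],0.18,255],[[1.2,-12,0],0.36,255],[[1.8,-18,0],0.54,255],[[2.4,-24,0],0.72,255],[[3,-30,0],0.9,255]])

```text
clock: 17.38
tcp_pos: [0.5833, 0.1148, 0.2363]
orientation: [-0.126, 0.991, -0.038, -0.029]
wrist_force: [0.4, 0.9, -4.8]
finger_gap: 0.015
```

```bash
python3 tgt.py 30 -83
```

```text
clk 17.38 q [-0.069  0.38   0.128  1.386  0.252 -3.141] p [0.5833 0.1148 0.2363] t [-0.047  0.253 -0.966] tilt 14.9 az 100.6 ytool az -94.9 F [ 0.4  0.9 -4.8] gap 0.015 v 0.39
  A-heading 85.1 elev 14.38 roll(x elev) -3.83
  caddy head 85.4 nose-down 10.3 side 1.1 lip [0.585  0.1707 0.1229] lip in crate frame mm [65.   6.5] corner z [np.float64(0.122), np.float64(0.1238)]
  shift cm to lip on target (no turn): [-4.37 -8.56 -5.29]
```

Request:
step_arm(series=[[[-0.5,-6.1,0],0.16,255],[[-1,-12.2,0],0.32,255],[[-1.5,-18.3,0],0.48,255],[[-2,-24.4,0],0.64,255],[[-2.5,-30.5,0],0.8,255]])

```text
clock: 18.0
tcp_pos: [0.5438, 0.1953, 0.2351]
orientation: [-0.03, 0.995, 0.083, -0.052]
wrist_force: [0.3, -0.2, -5.5]
finger_gap: 0.0149
```

```bash
python3 tgt.py 30 -83
```

```text
clk 18.0 q [ 0.169  0.398  0.17   1.442  0.069 -3.141] p [0.5438 0.1953 0.2351] t [-0.109  0.052 -0.993] tilt 6.91 az 154.5 ytool az -80.7 F [ 0.3 -0.2 -5.5] gap 0.0149 v 0.39
  A-heading 99.3 elev 3.95 roll(x elev) -5.66
  caddy head 100.4 nose-down 20.7 side 2.8 lip [0.5315 0.2281 0.1136] lip in crate frame mm [ 6.1 58.3] corner z [np.float64(0.1113), np.float64(0.1159)]
  shift cm to lip on target (no turn): [  0.98 -14.3   -4.36]
```

Request:
step_arm(series=[[[0.5,-5.5,0.3],-0.17,255],[[1,-10.5,0.6],-0.34,255]])

```text
clock: 18.25
tcp_pos: [0.5531, 0.0914, 0.2406]
orientation: [-0.039, 0.994, -0.087, -0.047]
wrist_force: [0.7, -0.6, -3.7]
finger_gap: 0.0152
```

```bash
python3 tgt.py 30 -83
```

```text
clk 18.25 q [-0.025  0.352  0.117  1.425  0.084 -2.996] p [0.5531 0.0914 0.2406] t [-0.087  0.086 -0.993] tilt 7.01 az 135.4 ytool az -100.2 F [ 0.7 -0.6 -3.7] gap 0.0152 v 0.79
  A-heading 79.8 elev 3.97 roll(x elev) -5.77
  caddy head 81.0 nose-down 20.7 side 2.9 lip [0.5522 0.1265 0.1191] lip in crate frame mm [ 36.8 -40.7] corner z [np.float64(0.1167), np.float64(0.1215)]
  shift cm to lip on target (no turn): [-1.1  -4.14 -4.91]
```

Request:
step_arm(series=[[[-0.2,-6.1,0],0.18,255],[[-0.4,-12.2,0],0.36,255],[[-0.6,-18.3,0],0.54,255],[[-0.8,-24.4,0],0.72,255],[[-1,-30.5,0],0.9,255]])

```text
clock: 18.88
tcp_pos: [0.5217, 0.1362, 0.2405]
orientation: [0.063, 0.992, 0.089, -0.06]
wrist_force: [0.1, -0.0, -4.8]
finger_gap: 0.0149
```

```bash
python3 tgt.py 30 -83
```

```text
clk 18.88 q [ 0.171  0.362  0.123  1.463 -0.116 -3.141] p [0.5217 0.1362 0.2405] t [-0.108 -0.136 -0.985] tilt 10.01 az -128.5 ytool az -79.3 F [ 0.1 -0.  -4.8] gap 0.0149 v 0.43
  A-heading 100.7 elev -6.59 roll(x elev) -7.51
  caddy head 102.8 nose-down 31.2 side 4.7 lip [0.5088 0.1455 0.115 ] lip in crate frame mm [ -8.2 -26. ] corner z [np.float64(0.1112), np.float64(0.1188)]
  shift cm to lip on target (no turn): [ 3.24 -6.05 -4.5 ]
```

Request:
step_arm(series=[[[-0.4,-6,0.1],0.14,255],[[-0.8,-12,0.2],0.28,255],[[-1.2,-18,0.3],0.42,255],[[-1.6,-24,0.4],0.56,255],[[-2,-30,0.5],0.7,255]])

```text
clock: 19.5
tcp_pos: [0.4151, 0.1993, 0.2442]
orientation: [0.156, 0.959, 0.235, -0.043]
wrist_force: [0.2, 0.6, -3.9]
finger_gap: 0.0151
```

```bash
python3 tgt.py 30 -83;  python3 - <<'E'
from h import *
c=shot('top','top5.png'); s=shot('scene','scene5.png')
cv2.imwrite('pics/a5.png',np.hstack([cv2.resize(c['frame'][170:330,80:240,::-1],None,fx=2.5,fy=2.5),cv2.resize(s['frame'][110:270,290:450,::-1],None,fx=2.5,fy=2.5)]))
E
```

```text
clk 19.5 q [ 0.458  0.233 -0.072  1.421 -0.286 -3.141] p [0.4151 0.1993 0.2442] t [-0.009 -0.319 -0.948] tilt 18.62 az -91.7 ytool az -61.2 F [ 0.2  0.6 -3.9] gap 0.0151 v 0.52
  A-heading 118.8 elev -16.19 roll(x elev) -8.95
  caddy head 122.2 nose-down 40.7 side 6.2 lip [0.4068 0.184  0.1189] lip in crate frame mm [-113.6    2.1] corner z [np.float64(0.1138), np.float64(0.1239)]
  shift cm to lip on target (no turn): [13.44 -9.89 -4.89]
```

View pics/a5.png

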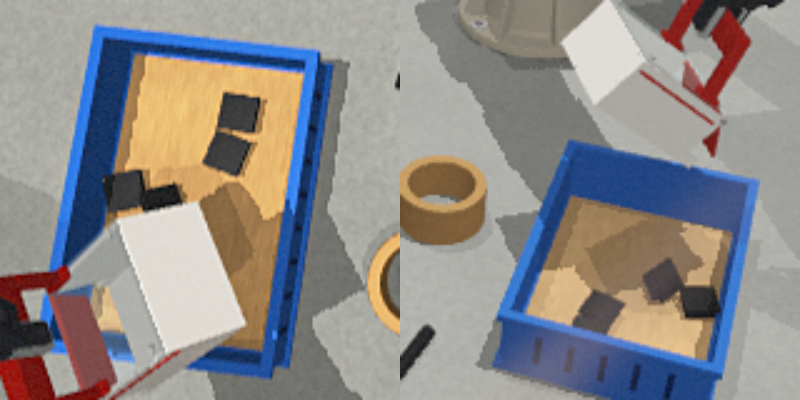

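All four caps lie in the crate (top crop (238,112), (228,155), (125,190), (160,195)), with the caddy at 40.7° nose-down. Now I bring the lip back square onto the long rim.

```bash
cat > plan.py <<'E'
from tgt import *
import sys
sx,ly,z,h=map(float,sys.argv[1:5])
s,R,C,lip=info()
hc=np.degrees(np.arctan2(C[1,0],C[0,0])); psi=np.radians((h-hc+180)%360-180)
P=lipw(sx/1000,ly/1000); P[2]=z/1000
off=Ro.from_euler('z',psi).as_matrix()@(lip-s['tcp_pos'])
print('turn %.3f'%psi,'shift cm',((P-off-s['tcp_pos'])*100).round(2))
E
python3 plan.py 20 -82 80 84.3
```

```text
clk 19.6 q [ 0.461  0.231 -0.074  1.423 -0.285 -3.141] p [0.4128 0.2    0.2444] t [-0.011 -0.319 -0.948] tilt 18.61 az -91.9 ytool az -61.0 F [ 0.2 -1.1 -3.7] gap 0.0151 v 0.05
  A-heading 119.0 elev -16.11 roll(x elev) -9.06
  caddy head 122.5 nose-down 40.6 side 6.3 lip [0.4043 0.1847 0.1191] lip in crate frame mm [-116.1    2.6] corner z [np.float64(0.114), np.float64(0.1243)]
turn -0.666 shift cm [ 13.48 -10.62  -3.91]
```

Request:
step_arm(series=[[[4,-3,0],-0.17,255],[[8,-6.2,-0.5],-0.34,255],[[11.5,-9.2,-1.5],-0.51,255],[[13.5,-10.6,-2.7],-0.66,255],[[13.5,-10.6,-3.4],-0.666,255]])

```text
clock: 20.23
tcp_pos: [0.5497, 0.092, 0.2083]
orientation: [0.132, 0.982, -0.092, -0.093]
wrist_force: [-0.6, -0.1, -4.1]
finger_gap: 0.0153
```

```bash
python3 plan.py 20 -82 63.5 84.3;  python3 - <<'E'
from h import *
c=shot('top','top6.png'); s=shot('scene','scene6.png')
cv2.imwrite('pics/a6.png',np.hstack([cv2.resize(c['frame'][170:330,100:260,::-1],None,fx=2.5,fy=2.5),cv2.resize(s['frame'][80:240,280:440,::-1],None,fx=2.5,fy=2.5)]))
E
```

```text
clk 20.23 q [ 0.137  0.512  0.24   1.546 -0.214 -2.791] p [0.5497 0.092  0.2083] t [-0.208 -0.243 -0.948] tilt 18.64 az -130.6 ytool az -99.4 F [-0.6 -0.1 -4.1] gap 0.0153 v 0.15
  A-heading 80.6 elev -16.08 roll(x elev) -9.17
  caddy head 84.1 nose-down 40.6 side 6.4 lip [0.5332 0.0854 0.0831] lip in crate frame mm [ 21.9 -83.4] corner z [np.float64(0.0778), np.float64(0.0883)]
turn 0.003 shift cm [-0.18  0.17 -1.96]
```

View pics/a6.png

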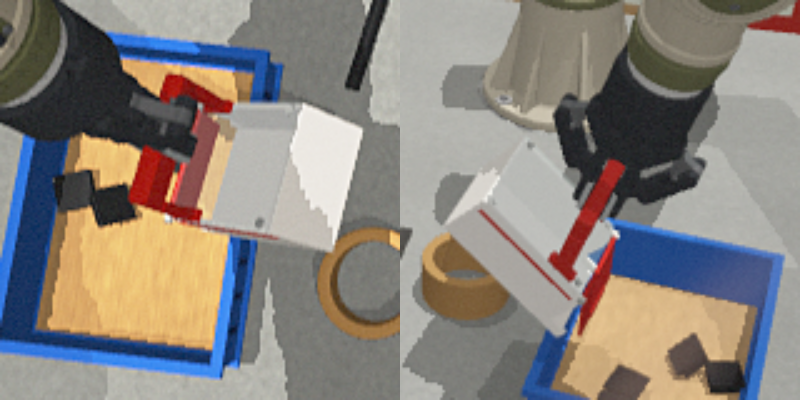

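Request:
step_arm(series=[[[-0.1,0.15,-0.6],0,255],[[-0.1,0.15,-1.1],0,255],[[-0.1,0.15,-1.1],0,255]])

```text
clock: 20.7
tcp_pos: [0.5457, 0.0959, 0.1979]
orientation: [0.133, 0.983, -0.089, -0.094]
wrist_force: [0.0, -0.3, -3.7]
finger_gap: 0.015
```

Request:
step_arm(series=[[[0,0,-0.15],0,255],[[0,0,-0.2],0,255]])

```text
clock: 20.95
tcp_pos: [0.5457, 0.0961, 0.1962]
orientation: [0.132, 0.983, -0.089, -0.094]
wrist_force: [-0.9, 0.3, -3.9]
finger_gap: 0.0149
```

Request:
step_arm(series=[[[0,-0.2,-0.2],0,255],[[0,-0.2,-0.35],0,255]])

```text
clock: 21.2
tcp_pos: [0.5457, 0.0946, 0.1944]
orientation: [0.132, 0.983, -0.089, -0.093]
wrist_force: [-2.9, 3.2, 10.1]
finger_gap: 0.0148
```

Request:
step_arm(series=[[[0,0,-0.1],0,255],[[0,0,-0.2],0,255]])

```text
clock: 21.45
tcp_pos: [0.5458, 0.095, 0.1939]
orientation: [0.131, 0.983, -0.089, -0.092]
wrist_force: [-1.3, 4.0, 9.7]
finger_gap: 0.0147
```

```bash
python3 plan.py 20 -82 63.5 84.3
```

```text
clk 21.45 q [ 0.142  0.507  0.198  1.507 -0.212 -2.793] p [0.5458 0.095  0.1939] t [-0.205 -0.242 -0.949] tilt 18.46 az -130.2 ytool az -99.0 F [-1.3  4.   9.7] gap 0.0147 v 0.01
  A-heading 81.0 elev -15.93 roll(x elev) -9.09
  caddy head 84.5 nose-down 40.4 side 6.3 lip [0.5297 0.0886 0.0686] lip in crate frame mm [ 18.1 -80.6] corner z [np.float64(0.0635), np.float64(0.0738)]
turn -0.003 shift cm [ 0.17 -0.16 -0.51]
```

Contact, but about 14 N. I ease it up a little and hold.

Request:
step_arm(series=[[[0,0,0.03],0,255],[[0,0,0.03],0,255]])

```text
clock: 21.7
tcp_pos: [0.5459, 0.0952, 0.1942]
orientation: [0.131, 0.983, -0.089, -0.092]
wrist_force: [-1.2, 3.0, 1.4]
finger_gap: 0.0154
```

Request:
step_arm(series=[[[0,0,0],0,255],[[0,0,0],0,255],[[0,0,0],0,255],[[0,0,0],0,255],[[0,0,0],0,255]])

```text
clock: 22.32
tcp_pos: [0.5459, 0.0952, 0.1941]
orientation: [0.131, 0.983, -0.089, -0.092]
wrist_force: [-0.9, 2.6, 0.7]
finger_gap: 0.0148
```

```bash
python3 tgt.py
```

```text
clk 22.32 q [ 0.142  0.507  0.199  1.507 -0.211 -2.794] p [0.5459 0.0952 0.1941] t [-0.204 -0.241 -0.949] tilt 18.44 az -130.3 ytool az -99.0 F [-0.9  2.6  0.7] gap 0.0148 v 0.0
  A-heading 81.0 elev -15.9 roll(x elev) -9.09
  caddy head 84.5 nose-down 40.4 side 6.3 lip [0.5298 0.0888 0.0689] lip in crate frame mm [ 18.2 -80.4] corner z [np.float64(0.0637), np.float64(0.074)]
```

Steady at 40.4° nose-down with about 4.5 N on the lip. I keep holding.

Request:
step_arm(series=[[[0,0,0],0,255],[[0,0,0],0,255],[[0,0,0],0,255],[[0,0,0],0,255],[[0,0,0],0,255]])

```text
clock: 22.95
tcp_pos: [0.5459, 0.0952, 0.1942]
orientation: [0.131, 0.983, -0.089, -0.092]
wrist_force: [-0.9, 3.0, -0.2]
finger_gap: 0.0152
```

Request:
step_arm(series=[[[0,0,0],0,255],[[0,0,0],0,255],[[0,0,0],0,255],[[0,0,0],0,255],[[0,0,0],0,255]])

```text
clock: 23.58
tcp_pos: [0.5459, 0.0952, 0.1942]
orientation: [0.131, 0.983, -0.089, -0.092]
wrist_force: [-1.0, 2.2, 1.8]
finger_gap: 0.0151
```

Request:
step_arm(series=[[[0,0,0],0,255],[[0,0,0],0,255],[[0,0,0],0,255],[[0,0,0],0,255],[[0,0,0],0,255]])

```text
clock: 24.2
tcp_pos: [0.5459, 0.0952, 0.1942]
orientation: [0.131, 0.983, -0.089, -0.092]
wrist_force: [-1.4, 1.8, 1.3]
finger_gap: 0.015
```

```bash
python3 - <<'E'
from h import *
c=shot('top','top7.png'); s=shot('scene','scene7.png')
cv2.imwrite('pics/a7.png',np.hstack([cv2.resize(c['frame'][170:330,100:260,::-1],None,fx=2.5,fy=2.5),cv2.resize(s['frame'][120:280,290:450,::-1],None,fx=2.5,fy=2.5)]))
E
```

```text
(no output)
```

View pics/a7.png

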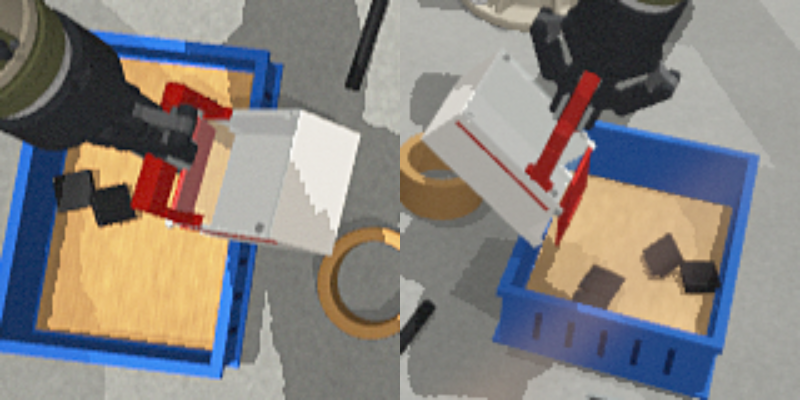

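The lip stayed on the edge for about 2.7 s at 40°, with the flap open and the caps in the crate. Now I lift off and turn back toward the first end of j6 so I can level the caddy.

Request:
step_arm(series=[[[0,0,1.5],0,255],[[0,0,4],0,255],[[0.5,0,7],-0.12,255],[[1,-0.5,9.5],-0.29,255],[[1.5,-1,11],-0.47,255]])

```text
clock: 24.92
tcp_pos: [0.5615, 0.0847, 0.306]
orientation: [0.106, 0.935, -0.318, -0.119]
wrist_force: [0.5, 0.1, -4.9]
finger_gap: 0.0149
```

Request:
step_arm(series=[[[0.3,0,0.3],-0.18,255],[[0.6,0,0.3],-0.36,255],[[0.9,0,0.3],-0.54,255],[[1.2,0,0.3],-0.72,255],[[1.5,0,0.3],-0.9,255]])

```text
clock: 25.55
tcp_pos: [0.5769, 0.0837, 0.3088]
orientation: [0.044, 0.701, -0.695, -0.153]
wrist_force: [-0.2, 0.0, -4.9]
finger_gap: 0.0148
```

Request:
step_arm(series=[[[0.3,0,0],-0.18,255],[[0.6,0,0],-0.36,255],[[0.9,0,0],-0.54,255],[[1.2,0,0],-0.72,255],[[1.5,0,0],-0.9,255]])

```text
clock: 26.18
tcp_pos: [0.5918, 0.0822, 0.3087]
orientation: [0.026, -0.326, 0.932, 0.156]
wrist_force: [-0.4, -0.2, -4.4]
finger_gap: 0.0154
```

Request:
step_arm(series=[[[0.3,0,0],-0.18,255],[[0.6,0,0],-0.36,255],[[0.9,0,0],-0.54,255],[[1.2,0,0],-0.72,255],[[1.5,0,0],-0.9,255]])

```text
clock: 26.8
tcp_pos: [0.606, 0.0809, 0.3084]
orientation: [0.091, 0.116, 0.981, 0.127]
wrist_force: [-0.8, -0.5, -4.2]
finger_gap: 0.0149
```

```bash
python3 tgt.py
```

```text
clk 26.8 q [-0.125  0.192  0.032  1.226  0.255  0.134] p [0.606  0.0809 0.3084] t [ 0.208  0.228 -0.951] tilt 18.0 az 47.6 ytool az 77.8 F [-0.8 -0.5 -4.2] gap 0.0149 v 1.59
  A-heading -102.2 elev -15.69 roll(x elev) -8.58
  caddy head -99.1 nose-down 40.2 side 5.8 lip [0.6213 0.0862 0.183 ] lip in crate frame mm [109.5 -74. ] corner z [np.float64(0.1782), np.float64(0.1877)]
```

Request:
step_arm(series=[[[1,0,0],-0.18,255],[[2,-0.5,0],-0.36,255],[[3,-1,0],-0.54,255],[[4,-1.5,0],-0.72,255],[[5,-2,0],-0.9,255]])

```text
clock: 27.42
tcp_pos: [0.6549, 0.0598, 0.308]
orientation: [0.137, 0.534, 0.831, 0.073]
wrist_force: [0.7, 0.3, -4.3]
finger_gap: 0.0145
```

Request:
step_arm(series=[[[1,0,0],-0.18,255],[[2,-0.5,0],-0.36,255],[[3,-1,0],-0.54,255],[[4,-1.5,0],-0.72,255],[[5,-2,0],-0.9,255]])

```text
clock: 28.05
tcp_pos: [0.7041, 0.0392, 0.3079]
orientation: [0.155, 0.844, 0.514, 0.004]
wrist_force: [0.5, -0.1, -3.3]
finger_gap: 0.0152
```

Request:
step_arm(series=[[[1,0,0],-0.18,255],[[2,0,0],-0.36,255],[[3,0,0],-0.54,255],[[4,0,0],-0.72,255],[[5,0,0],-0.9,255]])

```text
clock: 28.68
tcp_pos: [0.7405, 0.0359, 0.2975]
orientation: [0.142, 0.984, 0.094, -0.059]
wrist_force: [48.4, -0.2, 20.0]
finger_gap: 0.0152
```

```bash
python3 tgt.py
```

```text
clk 28.68 q [ 0.056  0.939  1.265  2.008 -0.29   3.024] p [0.7405 0.0359 0.2975] t [-0.09  -0.291 -0.952] tilt 17.75 az -107.1 ytool az -77.9 F [48.4 -0.2 20. ] gap 0.0152 v 1.42
  A-heading 102.1 elev -15.61 roll(x elev) -8.24
  caddy head 105.0 nose-down 40.2 side 5.5 lip [0.7295 0.0251 0.1719] lip in crate frame mm [ 223.2 -124. ] corner z [np.float64(0.1675), np.float64(0.1764)]
```

```bash
python3 - <<'E'
from h import *
from tgt import info
c=shot('top','top8.png'); s=shot('scene','scene8.png'); info()
cv2.imwrite('pics/a8.png',np.hstack([cv2.resize(c['frame'],None,fx=.7,fy=.7)[:,:,::-1],cv2.resize(s['frame'],None,fx=.7,fy=.7)[:,:,::-1]]))
E
```

```text
clk 28.77 q [ 0.055  0.944  1.259  2.007 -0.289  3.019] p [0.7395 0.0351 0.2918] t [-0.1   -0.291 -0.951] tilt 17.94 az -109.0 ytool az -77.5 F [-0.3 -0.5 -5. ] gap 0.015 v 0.13
  A-heading 102.5 elev -15.44 roll(x elev) -8.91
  caddy head 105.8 nose-down 40.0 side 6.1 lip [0.7271 0.0243 0.1663] lip in crate frame mm [ 220.9 -125. ] corner z [np.float64(0.1613), np.float64(0.1714)]
```

View pics/a8.png

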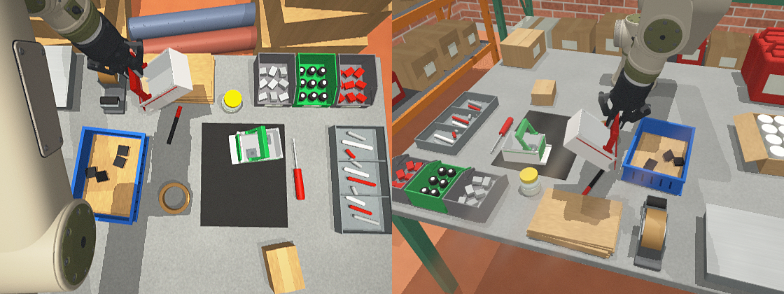

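The 48 N reading was only the arm stopping short at its reach limit: the next reading is normal (-5 N) and the picture shows nothing touched. Four caps are visible in the crate. I level the caddy now with moderate pushes at the upper end of j6.

Request:
step_arm(series=[[[-2,5.8,0.3],-0.12,255],[[-4,11.6,0.6],-0.24,255],[[-6,17.4,0.9],-0.36,255],[[-8,23.2,1],-0.48,255],[[-10,29,1],-0.6,255]])

```text
clock: 29.4
tcp_pos: [0.6942, 0.035, 0.3114]
orientation: [0.054, 0.994, -0.003, -0.095]
wrist_force: [-0.3, -0.4, -4.7]
finger_gap: 0.0149
```

```bash
python3 tgt.py
```

```text
clk 29.4 q [-0.017  0.914  1.265  2.111 -0.11   3.14 ] p [0.6942 0.035  0.3114] t [-0.189 -0.107 -0.976] tilt 12.55 az -150.6 ytool az -89.7 F [-0.3 -0.4 -4.7] gap 0.0149 v 0.24
  A-heading 90.3 elev -6.18 roll(x elev) -10.89
  caddy head 94.1 nose-down 30.6 side 8.0 lip [0.676  0.0475 0.1868] lip in crate frame mm [ 167.8 -107.1] corner z [np.float64(0.1802), np.float64(0.1934)]
```

Request:
step_arm(series=[[[3,0,0],0,255],[[8,0,0],0,255],[[14,0,0],0,255],[[20,0,0],0,255],[[26,0,0],0,255]])

```text
clock: 30.02
tcp_pos: [0.7586, 0.0243, 0.2425]
orientation: [0.054, 0.996, -0.001, -0.067]
wrist_force: [-0.1, 0.5, -4.5]
finger_gap: 0.0152
```

```bash
python3 tgt.py
```

```text
clk 30.02 q [-0.03   0.995  1.264  1.971 -0.111  3.121] p [0.7586 0.0243 0.2425] t [-0.134 -0.107 -0.985] tilt 9.84 az -141.4 ytool az -89.7 F [-0.1  0.5 -4.5] gap 0.0152 v 0.14
  A-heading 90.3 elev -6.14 roll(x elev) -7.67
  caddy head 92.5 nose-down 30.7 side 4.8 lip [0.7473 0.0367 0.1172] lip in crate frame mm [ 239.8 -110.7] corner z [np.float64(0.1132), np.float64(0.1211)]
```

Request:
step_arm(series=[[[6,0,1],0,255],[[12,0,2],0,255],[[18,0,4],0,255],[[24,0,6],0,255],[[30,0,8],0,255]])

```text
clock: 30.65
tcp_pos: [0.8024, 0.0127, 0.211]
orientation: [0.054, 0.998, 0.001, -0.035]
wrist_force: [-0.3, -0.3, -3.3]
finger_gap: 0.0151
```

```bash
python3 tgt.py
```

```text
clk 30.65 q [-0.043  1.03   1.264  1.87  -0.11   3.101] p [0.8024 0.0127 0.211 ] t [-0.07  -0.107 -0.992] tilt 7.37 az -123.2 ytool az -89.7 F [-0.3 -0.3 -3.3] gap 0.0151 v 0.05
  A-heading 90.3 elev -6.15 roll(x elev) -4.03
  caddy head 90.8 nose-down 30.8 side 1.2 lip [0.799  0.0251 0.0852] lip in crate frame mm [ 292.4 -117.1] corner z [np.float64(0.0842), np.float64(0.0861)]
```

Request:
step_arm(series=[[[5,0,4],0,255],[[10,0,8],0,255],[[15,0,12],0,255],[[20,0,16],0,255]])

```text
clock: 31.15
tcp_pos: [0.8114, 0.0043, 0.2486]
orientation: [0.054, 0.999, 0.003, -0.003]
wrist_force: [0.2, 0.4, -5.4]
finger_gap: 0.0153
```

```bash
python3 tgt.py
```

```text
clk 31.15 q [-0.053  0.983  1.264  1.851 -0.109  3.083] p [0.8114 0.0043 0.2486] t [-0.005 -0.109 -0.994] tilt 6.24 az -92.6 ytool az -89.7 F [ 0.2  0.4 -5.4] gap 0.0153 v 0.03
  A-heading 90.3 elev -6.23 roll(x elev) -0.31
  caddy head 88.9 nose-down 30.9 side -2.5 lip [0.8161 0.0166 0.1228] lip in crate frame mm [ 310.2 -123.9] corner z [np.float64(0.1249), np.float64(0.1207)]
```

Request:
step_arm(series=[[[-3,0,1],0,255],[[-8,1,2],-0.02,255],[[-13,2,3],-0.04,255],[[-18,3,4],-0.06,255]])

```text
clock: 31.65
tcp_pos: [0.6288, 0.0256, 0.2892]
orientation: [0.05, 0.999, -0.019, -0.003]
wrist_force: [0.4, -0.6, -3.4]
finger_gap: 0.0149
```

Request:
step_arm(series=[[[-1.5,5.9,0],-0.1,255],[[-1.5,12,0],-0.2,255],[[-1.5,18.2,0],-0.3,255],[[-1.5,24.4,0],-0.4,255],[[-1.5,30.6,0],-0.5,255]])

```text
clock: 32.28
tcp_pos: [0.5718, -0.0447, 0.2895]
orientation: [-0.01, 0.994, -0.113, -0.008]
wrist_force: [0.8, 0.1, -4.0]
finger_gap: 0.0151
```

```bash
python3 tgt.py
```

```text
clk 32.27 q [-0.227  0.319  0.194  1.466  0.018  3.141] p [ 0.5718 -0.0447  0.2895] t [-0.015  0.021 -1.   ] tilt 1.49 az 124.2 ytool az -103.0 F [ 0.8  0.1 -4. ] gap 0.0151 v 0.37
  A-heading 77.0 elev 1.01 roll(x elev) -1.09
  caddy head 76.1 nose-down 23.7 side -1.8 lip [ 0.5811 -0.0181  0.1662] lip in crate frame mm [  79.9 -181.7] corner z [np.float64(0.1676), np.float64(0.1647)]
```

Request:
step_arm(series=[[[2,5.8,0],-0.12,255],[[4,11.6,0],-0.24,255],[[6,17.4,0],-0.36,255],[[8,23.2,0],-0.48,255],[[10,29,0],-0.6,255]])

```text
clock: 32.9
tcp_pos: [0.5306, -0.1191, 0.2902]
orientation: [-0.08, 0.971, -0.226, -0.0]
wrist_force: [0.2, -0.6, -3.2]
finger_gap: 0.0146
```

```bash
python3 tgt.py
```

```text
clk 32.9 q [-0.456  0.257  0.104  1.454  0.155  3.141] p [ 0.5306 -0.1191  0.2902] t [ 0.035  0.155 -0.987] tilt 9.14 az 77.2 ytool az -116.4 F [ 0.2 -0.6 -3.2] gap 0.0146 v 0.43
  A-heading 63.6 elev 8.89 roll(x elev) -2.11
  caddy head 63.2 nose-down 15.8 side -0.7 lip [ 0.5511 -0.0795  0.1719] lip in crate frame mm [  56.1 -245.7] corner z [np.float64(0.1724), np.float64(0.1713)]
```

Request:
step_arm(series=[[[3.2,5.3,0],-0.12,255],[[6.4,10.6,0],-0.24,255],[[9.6,15.9,0],-0.36,255],[[12.8,21.2,0],-0.48,255],[[16,26.5,0],-0.6,255]])

```text
clock: 33.52
tcp_pos: [0.4593, -0.1839, 0.2914]
orientation: [-0.144, 0.924, -0.353, 0.027]
wrist_force: [-1.0, 0.4, -4.1]
finger_gap: 0.015
```

```bash
python3 tgt.py
```

```text
clk 33.52 q [-0.723  0.148 -0.052  1.423  0.29   3.141] p [ 0.4593 -0.1839  0.2914] t [ 0.151  0.248 -0.957] tilt 16.87 az 58.7 ytool az -132.2 F [-1.   0.4 -4.1] gap 0.015 v 0.51
  A-heading 47.8 elev 16.58 roll(x elev) -3.02
  caddy head 47.8 nose-down 8.1 side 0.3 lip [ 0.4987 -0.1385  0.1802] lip in crate frame mm [   9.8 -309.7] corner z [np.float64(0.1799), np.float64(0.1804)]
```

Request:
step_arm(series=[[[4.5,4.2,0],-0.12,255],[[9,8.4,0],-0.24,255],[[13.5,12.6,0],-0.36,255],[[18,16.8,0],-0.48,255],[[22.5,21,0],-0.6,255]])

```text
clock: 34.15
tcp_pos: [0.3562, -0.2265, 0.2932]
orientation: [-0.192, 0.841, -0.5, 0.076]
wrist_force: [0.6, -0.2, -3.6]
finger_gap: 0.0148
```

```bash
python3 tgt.py
```

```text
clk 34.15 q [-1.06  -0.024 -0.265  1.395  0.412  3.141] p [ 0.3562 -0.2265  0.2932] t [ 0.32   0.247 -0.915] tilt 23.86 az 37.7 ytool az -152.3 F [ 0.6 -0.2 -3.6] gap 0.0148 v 0.67
  A-heading 27.7 elev 23.54 roll(x elev) -3.68
  caddy head 28.1 nose-down 1.1 side 1.1 lip [ 0.4194 -0.1897  0.19  ] lip in crate frame mm [ -64.1 -368.5] corner z [np.float64(0.1891), np.float64(0.191)]
```

Level again to about 1° each way. I turn to the original heading and go above the original spot.

```bash
cat > place.py <<'E'
from tgt import *
import sys
up=float(sys.argv[1]); 
s,R,C,lip=info()
hc=np.degrees(np.arctan2(C[1,0],C[0,0])); psi=np.radians((79.26-hc+180)%360-180)
Rz=Ro.from_euler('z',psi).as_matrix()
o=s['tcp_pos']-C@TC; mid=np.array([.4332,-.2797,.004+up/100])
print('turn %.3f'%psi,'shift cm',((mid-Rz@(o-s['tcp_pos'])-s['tcp_pos'])*100).round(2))
E
python3 place.py 3
```

```text
clk 34.15 q [-1.06  -0.024 -0.265  1.395  0.412  3.141] p [ 0.3562 -0.2265  0.2932] t [ 0.32   0.247 -0.915] tilt 23.86 az 37.7 ytool az -152.3 F [ 0.6 -0.2 -3.6] gap 0.0148 v 0.67
  A-heading 27.7 elev 23.54 roll(x elev) -3.68
  caddy head 28.1 nose-down 1.1 side 1.1 lip [ 0.4194 -0.1897  0.19  ] lip in crate frame mm [ -64.1 -368.5] corner z [np.float64(0.1891), np.float64(0.191)]
turn 0.894 shift cm [  8.14  -4.5  -15.77]
```

Request:
step_arm(series=[[[2,-1,-2],0.18,255],[[4,-2,-5],0.36,255],[[6,-3.2,-8],0.54,255],[[7.6,-4.2,-11],0.72,255],[[8.1,-4.5,-13.5],0.89,255]])

```text
clock: 34.78
tcp_pos: [0.4379, -0.2729, 0.157]
orientation: [-0.205, 0.975, -0.086, -0.014]
wrist_force: [-0.9, 0.3, -4.4]
finger_gap: 0.0151
```

Request:
step_arm(series=[[[0,0,-1],0,255],[[0,0,-1.8],0,255],[[0,0,-2],0,255]])

```text
clock: 35.15
tcp_pos: [0.4374, -0.2729, 0.1376]
orientation: [-0.205, 0.975, -0.087, -0.014]
wrist_force: [-0.1, -0.5, -4.2]
finger_gap: 0.0151
```

```bash
python3 place.py 0;  python3 - <<'E'
from h import *
c=shot('top','top9.png'); s=shot('scene','scene9.png')
cv2.imwrite('pics/a9.png',np.hstack([cv2.resize(c['frame'][200:340,270:430,::-1],None,fx=2.5,fy=2.5),cv2.resize(s['frame'][80:180,170:284,::-1],None,fx=3.5,fy=3.5)]))
E
```

```text
clk 35.15 q [-0.872  0.479 -0.021  1.39   0.268  2.404] p [ 0.4374 -0.2729  0.1376] t [ 0.008  0.402 -0.916] tilt 23.7 az 88.8 ytool az -101.0 F [-0.1 -0.5 -4.2] gap 0.0151 v 0.02
  A-heading 79.0 elev 23.39 roll(x elev) -3.62
  caddy head 79.3 nose-down 1.3 side 1.1 lip [ 0.4483 -0.2008  0.0343] lip in crate frame mm [ -34.2 -376.6] corner z [np.float64(0.0334), np.float64(0.0351)]
turn -0.001 shift cm [ 0.01  0.17 -3.21]
```

View pics/a9.png

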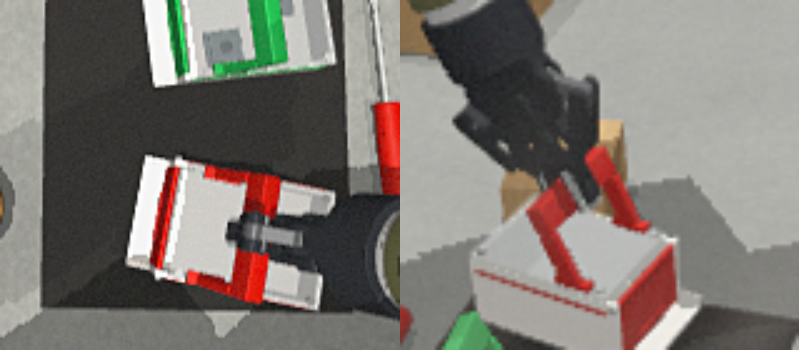

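The caddy is empty, level and above its original place, with the flap shut. I lower it gently.

Request:
step_arm(series=[[[0,0.1,-0.8],0,255],[[0,0.17,-1.8],0,255],[[0,0.17,-2.4],0,255],[[0,0.17,-2.6],0,255],[[0,0.17,-2.6],0,255]])

```text
clock: 35.88
tcp_pos: [0.4375, -0.2713, 0.1117]
orientation: [-0.205, 0.975, -0.087, -0.014]
wrist_force: [0.0, -0.5, -4.1]
finger_gap: 0.0151
```

Request:
step_arm(series=[[[0,0,-0.1],0,255],[[0,0,-0.2],0,255]])

```text
clock: 36.12
tcp_pos: [0.4376, -0.2714, 0.1098]
orientation: [-0.205, 0.975, -0.087, -0.014]
wrist_force: [0.2, -0.0, -4.4]
finger_gap: 0.0149
```

Request:
step_arm(series=[[[0,0,-0.1],0,255],[[0,0,-0.15],0,255]])

```text
clock: 36.38
tcp_pos: [0.4376, -0.2716, 0.1085]
orientation: [-0.205, 0.975, -0.087, -0.014]
wrist_force: [-1.3, -0.5, -0.1]
finger_gap: 0.0147
```

Nose contact. I reduce the grip to 20 N so the base can settle flat, and lower a little more.

Request:
step_arm(series=[[[0,0,-0.05],0,255],[[0,0,-0.1],0,255],[[0,0,-0.12],0,255]], newtons=20)

```text
clock: 36.75
tcp_pos: [0.4375, -0.2719, 0.1082]
orientation: [-0.204, 0.975, -0.087, -0.014]
wrist_force: [-3.6, -1.8, 6.4]
finger_gap: 0.0152
```

Request:
step_arm(series=[[[0,0,-0.05],0,255],[[0,0,-0.1],0,255]])

```text
clock: 37.0
tcp_pos: [0.4374, -0.2722, 0.108]
orientation: [-0.204, 0.975, -0.087, -0.013]
wrist_force: [-4.1, -3.2, 9.0]
finger_gap: 0.0149
```

Request:
step_arm(series=[[[0,0,0.03],0,208],[[0,0,0.03],0,203],[[0,0,0.03],0,198],[[0,0,0.03],0,190],[[0,0,0.03],0,175]])

```text
clock: 37.62
tcp_pos: [0.4375, -0.2721, 0.1082]
orientation: [-0.204, 0.975, -0.087, -0.013]
wrist_force: [0.5, -0.2, -0.2]
finger_gap: 0.027
```

Request:
step_arm(series=[[[0,0,0],0,140],[[0,0,0],0,90],[[0,0,0],0,40],[[0,0,0],0,20]])

```text
clock: 38.12
tcp_pos: [0.4375, -0.2721, 0.1083]
orientation: [-0.204, 0.975, -0.087, -0.013]
wrist_force: [-0.3, -0.3, -0.2]
finger_gap: 0.0789
```

```bash
python3 - <<'E'
from h import *
from tgt import info
info()
c=shot('top','top10.png'); s=shot('scene','scene10.png')
cv2.imwrite('pics/a10.png',np.hstack([cv2.resize(c['frame'][200:340,270:430,::-1],None,fx=2.5,fy=2.5),cv2.resize(s['frame'][80:180,170:284,::-1],None,fx=3.5,fy=3.5)]))
E
```

```text
clk 38.12 q [-0.871  0.498 -0.065  1.324  0.268  2.406] p [ 0.4375 -0.2721  0.1083] t [ 0.009  0.4   -0.916] tilt 23.6 az 88.7 ytool az -101.0 F [-0.3 -0.3 -0.2] gap 0.0789 v 0.0
  A-heading 79.0 elev 23.31 roll(x elev) -3.54
  caddy head 79.3 nose-down 1.4 side 1.0 lip [ 0.4486 -0.2002  0.0048] lip in crate frame mm [ -34. -376.] corner z [np.float64(0.004), np.float64(0.0056)]
```

View pics/a10.png

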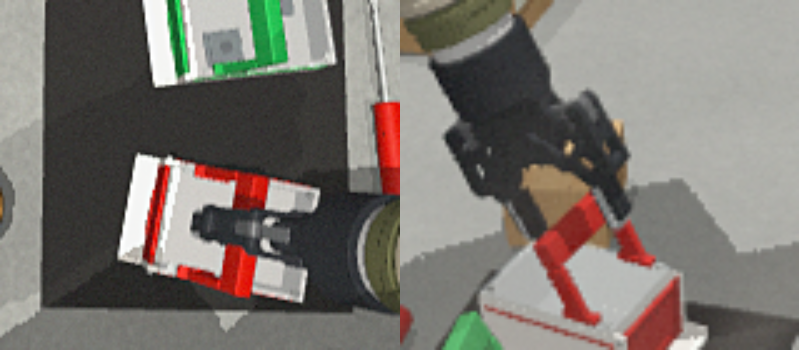

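It is released and standing. I back out along the lean.

Request:
step_arm(series=[[[0,-0.9,2],0,0],[[0,-2.4,5.5],0,0],[[0,-4.4,10],0,0],[[0,-6.6,15],0,0],[[0,-8.5,19],0,0]])

```text
clock: 38.85
tcp_pos: [0.4375, -0.3578, 0.3004]
orientation: [-0.203, 0.975, -0.087, -0.013]
wrist_force: [0.7, -1.1, -0.1]
finger_gap: 0.0856
```

Request:
step_arm(series=[[[0,-3,3],0,0],[[0,-6,5],0,0],[[0,-8,6],0,0],[[0,-8,6],0,0],[[0,-8,6],0,0]])

```text
clock: 39.48
tcp_pos: [0.4376, -0.4374, 0.3596]
orientation: [-0.204, 0.975, -0.087, -0.013]
wrist_force: [0.1, 0.1, -0.3]
finger_gap: 0.0851
```

```bash
python3 - <<'E'
from h import *
from scipy.optimize import least_squares
st()
c=shot('top','top11.png'); s=shot('scene','scene11.png')
cv2.imwrite('pics/a11.png',np.hstack([cv2.resize(c['frame'][220:340,270:430,::-1],None,fx=2.5,fy=2.5),cv2.resize(s['frame'][120:220,170:303,::-1],None,fx=3,fy=3)]))
cv2.imwrite('pics/b11.png',np.hstack([c['frame'][160:340,80:440,::-1],s['frame'][110:290,120:480,::-1]]))
E
```

```text
clk 39.48 q [-1.022  0.817  1.129  2.235  0.219  2.259] p [ 0.4376 -0.4374  0.3596] t [ 0.01   0.4   -0.916] tilt 23.61 az 88.6 ytool az -101.0 F [ 0.1  0.1 -0.3] gap 0.0851 v 0.03
```

View pics/a11.png

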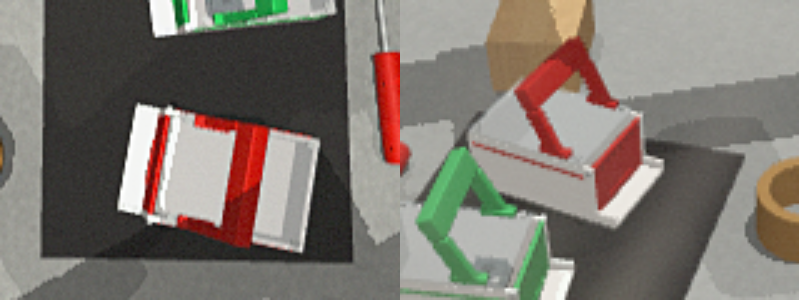

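View pics/b11.png

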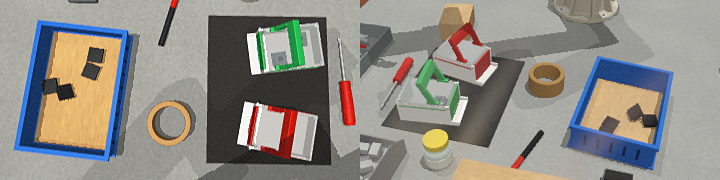

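The caddy stands upright and empty with its flap shut. Its lip corners are at (138,103) and (119,210), against (140,105) and (121,210) before, so it is within about 2 mm of its start. Four caps are in the crate and nothing else has moved. I hand in.

```bash
python3 -c "
from h import *
print(env.hand_in())"
```

```text
the job is handed in; nothing more can be done
None
```

I handed the job in at about 39.5 s. The red caddy is back on the mat, upright and empty with its flap shut, and all four black caps are in the crate. The hand-in gives no verdict.

**How it was tipped:** The move tool only turns about the vertical; I tried a three-number turn once and it was refused. I built up the lean by pushing sideways against the end of the last joint's range.

**What I did:**
- Gripped the red bar with the tool leaned 25°.
- Laid the lip level on the long rim at about 5–7 N.
- Lifted clear and turned the caddy once about the vertical over the crate.
- Tipped it and set the lip back on the rim at about 40° nose-down, with about 6° of sideways tilt. It stayed there for about 2.7 s at about 5 N.
- Levelled it again, set it down and let go.

**Last checks:**
- The caddy's lip is within about 2 mm of its starting spot.
- The pictures show four caps in the crate and nothing else visibly moved.
- The arm is clear, with the wrist force near 0.

**What did not go as asked:**
- **Tipping:** The tip to 40° was done in the air above the crate, not while pivoting on the edge. Most or all of the caps had slid into the crate before the lip was back on the rim, where it rested mainly on one corner.
- **Forces:** Lip contact at 40° briefly reached about 14 N. The wrist showed 48 N for a moment when the arm stopped short at its reach limit in free air.
- **Joint range:** Joint 3 read up to 1.265 at its stop, against the stated, rounded limit of 1.26.
- **Set-down:** The caddy was about 1.4° nose-down when it touched the mat, so its rear settled an estimated 2–3 mm on release.

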